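# Lengthen the curing-lamp bridge by one hole and light the bookmark mould

## Task

Get the lamp bridge ready for the long bookmark mould with the cast in it: squeeze the two sprung buttons in its bar and slide the sleeve with the right-hand foot outward until they pop through the next pair of holes. Then lay the mould flat on the bench in the gap between the feet, straight below where the lamp will lie, lay the lamp bar across the bridge with one end lug down in each cradle, and push its switch in so that it stays on; leave the other things on the bench where they are.

Things in the scene. Friction and masses are not known exactly. Their poses are not given: they have to be found in the camera images.
- stand: The lamp bridge, too heavy to move: a square telescoping bar on the robot's side; at each end of it a foot rail (19 mm high, 14 mm thick) runs away from the robot and carries a post. Origin: on the bench below the bar's axis, midway between the feet when one hole longer than found. x: from the bar to the posts; y: along the bar toward the fixed left foot; z up. Bar axis 40 mm above the bench.
- sleeve (a joint): How far the grey sleeve with the right foot has been slid out, along the stand's -y (m). 0 as found, buttons in the first pair of holes; the next pair is at 0.036, a last pair (one too far) at 0.072. Holes 15.5 mm for 14 mm buttons: about 1 mm of play. About 2 N of friction once the buttons are in.
- foot_moving (a point): On the sleeve's axis at the inner face of the right foot: y = -53 mm of the stand as found, -89 mm one hole out (the left foot's inner face: +89 mm). From here the painted grey sleeve (32 mm square, 3 mm wall) runs 122 mm toward the left over a bright 24 mm steel tube. Each foot has a black clamp block round the bar's end, x -23 to +23 mm, 62 mm high.
- button_near (a joint): Sprung button on the robot's side of the bar: how far it is pressed in (m), 0 out to 0.0095. Out, its 14 mm round-nosed pin stands 5 mm proud and locks the sleeve. Pressed flush (0.005, about 3 N), its nose rides under the wall when the sleeve is pulled with 10 to 15 N, stays in at 0.008 under the wall and springs out to 0 at the next hole.
- button_far (a joint): The same button on the far side of the bar, straight opposite; values as for button_near. Fingers that pinch the sleeve across both buttons press both flush and hold the sleeve at once; the buttons themselves stay where they are while the sleeve slides.
- button_near_tip (a point): Tip of the near button: 40 mm above the bench, at x = -21 mm, y = -25 mm of the stand when out.
- button_far_tip (a point): Tip of the far button: 40 mm above the bench, at x = +21 mm, y = -25 mm of the stand when out. Midway between the tips lies the bar's axis.
- bay (a point): The point on the bench straight below the lamp's place: x = 105 mm, y = 0 of the stand, whose axes it has; midway between the feet once the bridge is one hole longer. The mould's and the lamp's middles belong over it, their long axes along its y.
- cradle_fixed (a point): Middle of the flat floor of the left cradle, on the post, 75 mm above the bench. The cradle is 14 mm thick along the stand's y and 30 mm wide along x between its lips, which rise 11 mm and then flare outward to 95 mm above the bench.
- cradle_moving (a point): Middle of the floor of the right cradle, the same shape, which moves with the sleeve.
- mould: Long shallow bookmark mould of white silicone with a pale green cast in it, lying loose beside the bridge (the same moulds in the row at the far left are empty and fixed): 36 x 163 x 10 mm (x, y, z), 45 g. Origin: middle of the underside. It fits between the feet only after the bridge is lengthened, with 7 mm to spare at each end.
- lamp: Cordless lamp bar, aluminium with black ends: 41 mm wide (x), 170 mm long (y), 24 mm high, 0.28 kg, light strip underneath. Origin: middle of the underside. At each end a lug 22 mm wide, 12 mm high (6 to 18 mm above the underside) juts out: 200 mm over all. In the cradles its underside is 69 mm above the bench, with 4 mm of play each way; either end may be at the left.
- lamp_switch (a joint): Round black push switch, 22 mm across, on the lamp's top, 52 mm from its middle toward its +y end: 0 off, 0.005 m pushed in and on; stays where it is left, moves with about 3 N.
- switch_top (a point): Middle of the switch's top face, 31.5 mm above the lamp's underside when off.
- cup: Bystander: terracotta-coloured mixing cup, 84 mm across, 60 mm high, loose; origin at the middle of its foot.
- jar: Bystander: small screw-lid jar of confetti, 39 mm across, 82 mm high, loose; origin at the middle of its foot.

How it is judged:
On the way, in this order (a step that is already met when the one before it is completed fails the run):
1. the sleeve has been slid one hole outward and both buttons stand out through the next holes (value of joint sleeve between 0.033 and 0.039 m and value of joint each of button_near, button_far below 0.002 m), for 0.2 s.
2. the mould lies flat in the gap between the feet, below the lamp's place (all of step 1 and x of mould in the frame of bay between -0.015 and 0.015 m and y of mould in the frame of bay between -0.012 and 0.012 m and height (world z) of mould below 0.005 m and angle between mould's own z axis and vertical below 0.06 rad and angle between the y axis of mould and the y axis of bay, either way round below 0.12 rad), for 0.2 s.
3. the lamp lies across the bridge with its lugs in both cradles (all of step 2 and x of lamp in the frame of bay between -0.008 and 0.008 m and y of lamp in the frame of bay between -0.009 and 0.009 m and height (world z) of lamp between 0.065 and 0.073 m and angle between lamp's own z axis and vertical below 0.06 rad and angle between the y axis of lamp and the y axis of bay, either way round below 0.1 rad), for 0.2 s.
4. the lamp is switched on (value of joint lamp_switch above 0.004 m and x of lamp in the frame of bay between -0.008 and 0.008 m and y of lamp in the frame of bay between -0.009 and 0.009 m and height (world z) of lamp between 0.065 and 0.073 m and angle between lamp's own z axis and vertical below 0.06 rad and angle between the y axis of lamp and the y axis of bay, either way round below 0.1 rad), for 0.1 s.
At the end, for the whole second after the job is handed in: Sleeve locked one hole out (36 mm, within 3), both buttons out; mould flat on the bench, within 15 mm of the bay point across the bridge and 12 mm along it, parallel within 7 deg; lamp level on both cradle floors (underside 69 mm up, within 4), centred within 8 mm; switch in; all at rest (all of step 2 and all of step 4 and linear speed of each of lamp, mould below 0.01 m/s); the robot touches nothing.
It fails at once if a bystander (cup or jar) is shifted by more than 3 cm (distance of any of cup, jar from where it was at the start of the episode above 0.03 m).
It also fails if it takes over 72 s, if anything falls off the work surface, if the arm or the gripper's body presses on something with over 40 N, if the wrist force passes 120 N, or if a joint passes its speed limit or range.

## Robot

A 7-joint arm with a two-finger parallel gripper is mounted at the origin on a cart in front of the work surface, level with it; the furniture and walls round the work are solid. World frame = base frame: x ahead of the robot, y to its left, z up, the work surface at z = 0. Lengths are in m, angles in rad, forces in N, time in s.
With the tool pointing down it reaches from about 0.425 to 0.95 m from the base axis. Payload 4.7 kg.
Tool frame: the origin (TCP) lies at the very end of the fingers, on their centre line; the grasp point (between the pads) lies 19 mm behind it; x points along the fingers, z is the direction in which the jaws open and shut, and the axes are right-handed (so a half turn about x gives the same grasp; the last joint's range is limited). The gripper opens to 87 mm and grips with 3 to 60 N. Pads are 19 mm wide; open, the fingers measure 117 mm over their backs; the gripper's body (75 mm by 190 mm) begins 51 mm behind the grasp point.
Start: joints at [1.153, 0.469, -0.049, 1.532, 0.024, 1.141, -0.082], TCP at [0.256, -0.625, 0.223] pointing down, gripper open.
Joint ranges: [-2.59, 2.59], [-0.33, 1.99], [-1.39, 1.29], [0.1, 2.45], [-1.04, 4.18], [0.21, 1.99], [-2.66, 2.66]. Speed limits (rad/s): [2.57, 2.57, 3.14, 3.14, 3.14, 3.14, 3.14].

## Interface

Orientations are given as a unit quaternion [x, y, z, w].
In Python, from plant import env, cams gives the robot as it stands.
- The arm moves only by the tool play_rows, never from a script. Its argument "commands" is a list of rows, each a list of 3 entries, a list of its own where there are three numbers: the closure in counts, from 0 (fully open) to 255 (shut), then the shift along the tool's x, y, z in m, then the turn about the tool's x in rad. A call has 1 to 12 rows; each row is the pose to reach, as a shift and turn from the pose commanded when the call began, along the tool's axes at that moment; what a row does not reach only later rows make up. A row lasts 1/12 s, in which the tool goes at most 41.7 mm and 7.16 degrees, less where a joint would pass 70% of its speed; a pose out of reach is approached as far as the arm can. A call with a gripper value outside its range is refused whole. The fingers move at their own pace and stop on an object; "newtons" is the grip in N (left out, the last holds). Time passes only in rows, so rows that repeat a pose let the fingers close. It gives the time, the measured TCP pose, the force and the opening at its end, in the units of the state.
- env.get_state(): the state, without advancing time (a new reading comes with each control period).
- cams.camera(name): name is "side" or "top"; returns the picture (480x640x3 uint8, red, green, blue); there is no depth.
- cams.calibration(name): a dict with "K" (3x3 intrinsics, pixels), "k1" (the pictures are not rectified: a ray, as slopes to the right and down, at radius r is drawn at 1 + k1 r^2 times it, then the intrinsics apply), "R" (3x3) and "t" (3): a world point X has camera coordinates R X + t. Camera axes: x right, y down, z forward; pixel columns grow to the right and rows downward; lengths in m; the calibration is good to about 2 mm. A picture is of the moment at which its call begins. calibration takes no time and is no camera call.
- env.hand_in(): hands the job in, once; it reports no verdict.
The state is a dict: "time_s": time; "joint_positions": joint angles; "dq": joint speeds; "effort": joint torques, N m; "tcp_pos": TCP position; "eef_rot": TCP orientation; "wrist_force": force on the tool from outside, world axes, zero at the start; "torque": the same for the moment, N m; "width": finger opening in m.
Only numpy, scipy, OpenCV 4.12 (cv2) and the standard library are available. Lean on these libraries where they do the work, as an engineer would, in place of code of your own. Each camera call takes 0.05 s, during which the arm holds its last target.

## Working session

There is one attempt and no reset: what is moved stays moved. The work goes in short steps, Python scripts to look and compute and a tool call to move; the robot and the scene stay as the last step left them, time stands still between calls to the robot, and variables do not carry over. Pictures are saved under pics/ and viewed, and the job is handed in when it is done.

Besides the shell and the picture viewer there is one more tool, called by a JSON object that holds its "op" and its "data". play_rows: Moves the arm, as the interface text tells. Its arguments: {"type":"object","properties":{"commands":{"type":"array","items":{"type":"array"}},"newtons":{"type":"number"}},"required":["commands"]}

```bash
ls; mkdir -p pics
python3 - <<'E'
from plant import env,cams
import cv2
print(env.get_state())
for n in("side","top"):
    im=cams.camera(n); cv2.imwrite(f"pics/{n}0.png",im[:,:,::-1]); c=cams.calibration(n); print(n,c)
E
```

```text
pics
{'time_s': 0.0, 'joint_positions': array([ 1.15309629,  0.46946457, -0.04861359,  1.53372335,  0.02413591,
        1.14097262, -0.08230126]), 'dq': array([-0.00093479, -0.00037064,  0.00041764, -0.00082392,  0.00133357,
        0.00047648, -0.00175958]), 'effort': array([-1.05222003e-03, -5.07976055e+01, -8.14063358e-02, -2.36156291e+01,
       -6.15478680e-02,  3.79731017e-02,  1.67040116e-04]), 'tcp_pos': array([ 0.25565705, -0.62405333,  0.22147145]), 'eef_rot': array([ 0.39433565,  0.5877828 , -0.39361303,  0.58658295]), 'wrist_force': array([-0.18928302, -0.12070625,  0.11748454]), 'torque': array([ 0.05284668, -0.04364831,  0.04641819]), 'width': 0.0867253639936049}
side {'K': array([[515.56827193,   0.        , 318.97340614],
       [  0.        , 515.56827193, 234.0461918 ],
       [  0.        ,   0.        ,   1.        ]]), 'k1': -0.012566873390657854, 'R': array([[-0.95979166, -0.27986681,  0.02178408],
       [-0.17474389,  0.53493468, -0.82662534],
       [ 0.21969194, -0.79719474, -0.56233086]]), 't': array([0.4891843 , 0.22782825, 0.92382324])}
top {'K': array([[614.17751494,   0.        , 307.96980447],
       [  0.        , 614.17751494, 245.33670645],
       [  0.        ,   0.        ,   1.        ]]), 'k1': -0.09746604890321184, 'R': array([[-0.02125235, -0.99974721, -0.00733897],
       [-0.98344173,  0.02222603, -0.1798565 ],
       [ 0.17997415,  0.00339508, -0.98366548]]), 't': array([-0.11183784,  0.56529549,  1.41421053])}
```

View pics/side0.png

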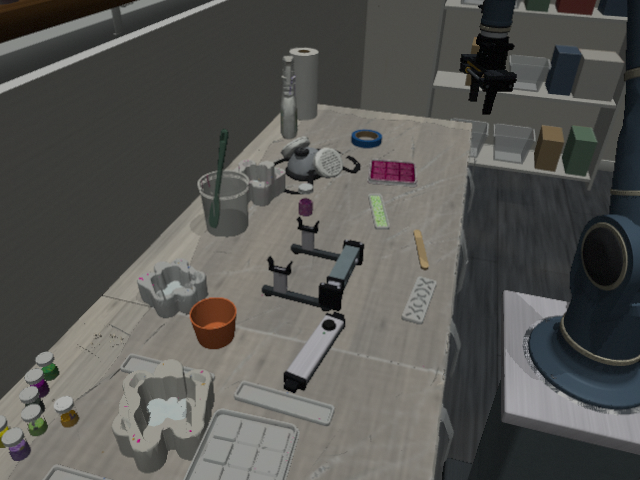

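View pics/top0.png

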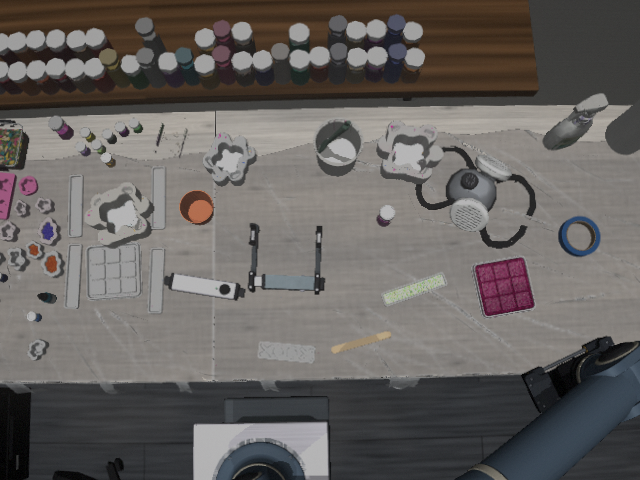

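The top view shows the stand at about (287,260), the lamp at (203,286) with its switch at (225,289), the mould at (414,289), the cup at (198,207) and the jar at (387,215). I'll zoom in next.

```bash
cat > h.py <<'E'
import numpy as np, cv2
from plant import env,cams
from scipy.spatial.transform import Rotation as Rn
C={n:cams.calibration(n) for n in("side","top")}
def ray(n,uv):
    c=C[n];K=c["K"];d=np.array([(uv[0]-K[0,2])/K[0,0],(uv[1]-K[1,2])/K[1,1]])
    s=d.copy()
    for _ in range(20): s=d/(1+c["k1"]*(s@s))
    o=-c["R"].T@c["t"]; v=c["R"].T@np.r_[s,1]; return o,v
def onz(n,uv,z):
    o,v=ray(n,uv); return o+v*(z-o[2])/v[2]
def proj(n,X):
    c=C[n];p=c["R"]@np.asarray(X,float)+c["t"];s=p[:2]/p[2];s=s*(1+c["k1"]*(s@s));K=c["K"]
    return np.array([K[0,0]*s[0]+K[0,2],K[1,1]*s[1]+K[1,2]])
def tri(a,b):
    (o1,v1),(o2,v2)=ray("side",a),ray("top",b)
    M=np.stack([v1,-v2],1);t=np.linalg.lstsq(M,o2-o1,rcond=None)[0]
    p,q=o1+v1*t[0],o2+v2*t[1]; return (p+q)/2,np.linalg.norm(p-q)
def snap(n,name):
    im=cams.camera(n)[:,:,::-1].copy(); cv2.imwrite(f"pics/{name}.png",im); return im
def crop(im,x0,y0,x1,y1,f,name):
    cv2.imwrite(f"pics/{name}.png",cv2.resize(im[y0:y1,x0:x1],None,fx=f,fy=f,interpolation=cv2.INTER_CUBIC))
E
python3 - <<'E'
from h import *
t=cv2.imread("pics/top0.png");s=cv2.imread("pics/side0.png")
crop(t,155,215,335,305,4,"t0a"); crop(s,250,210,375,395,3,"s0a"); crop(t,370,200,460,310,5,"t0b")
E
```

```text
(no output)
```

View pics/t0a.png

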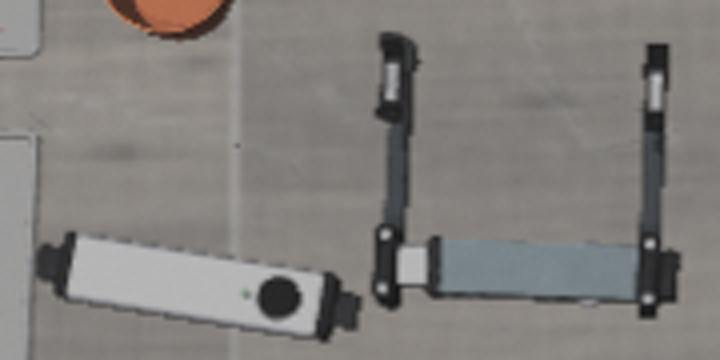

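View pics/s0a.png

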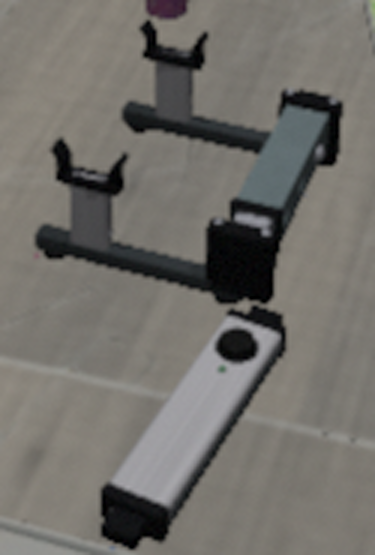

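View pics/t0b.png

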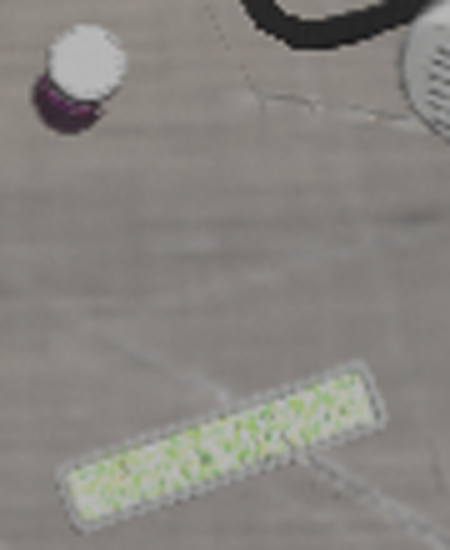

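Run:
```python
from h import *
np.set_printoptions(precision=4,suppress=True)
t=cv2.imread("pics/top0.png")
P=lambda X,Y,f=4,o=(155,215):(o[0]+(X+.5)/f-.5,o[1]+(Y+.5)/f-.5)
for n in C: print(n,-C[n]["R"].T@C[n]["t"])
# sleeve mask
hsv=cv2.cvtColor(t,cv2.COLOR_BGR2HSV)
print("sleeve hsv",hsv[283,285],"bench",hsv[320,285],"tube",hsv[281,258],"mould",hsv[288,410])
m=cv2.inRange(hsv,(80,25,60),(115,120,200)); m[:,:255]=0;m[:,325:]=0;m[:265]=0;m[300:]=0
c=max(cv2.findContours(m,0,1)[0],key=cv2.contourArea); r=cv2.minAreaRect(c); print(r)
b=cv2.boxPoints(r); W=[onz("top",p,.056) for p in b]; print(np.array(W)); 
for i in range(4): print(np.linalg.norm(W[i]-W[i-1]))
print("near button top",onz("top",P(590,302),.040), "side/tri",tri(((250+(320.5)/3-.5),(210+152.5/3-.5)),P(590,302)))
print("cradleL",onz("top",P(391,82),.075),"R",onz("top",P(655,92),.075))
L=P
print("lamp lugs",onz("top",P(50,264),.018),onz("top",P(348,310),.018))
print("lamp body corners",[onz("top",P(*q),.024) for q in((72,233),(337,274),(324,338),(58,296))])
print("switch",onz("top",P(278,297),.0315))
Q=lambda X,Y:P(X,Y,5,(370,200))
print("mould corners",[onz("top",Q(*q),.010) for q in((360,362),(385,418),(85,530),(58,470))])
print("jar lid",onz("top",Q(87,63),.082))
cup=cv2.inRange(hsv,(3,120,80),(15,255,255)); cup[:,:175]=0;cup[:,225:]=0;cup[:185]=0;cup[230:]=0
ys,xs=np.nonzero(cup);print("cup",xs.min(),xs.max(),ys.min(),ys.max(),onz("top",((xs.min()+xs.max())/2,(ys.min()+ys.max())/2),.05))
```

```text
side [0.3064 0.7515 0.6972]
top [ 0.299  -0.1292  1.492 ]
sleeve hsv [ 99  30 138] bench [ 15  15 134] tube [  0   0 182] mould [ 37  25 181]
((289.1616516113281, 282.1355895996094), (49.928733825683594, 13.36120891571045), 2.12109637260437)
[[ 0.4624 -0.0186  0.056 ]
 [ 0.4941 -0.0201  0.056 ]
 [ 0.4871 -0.1377  0.056 ]
 [ 0.4555 -0.1358  0.056 ]]
0.11734636512665785
0.031657560529823436
0.11777839753437537
0.03160455393566145
near button top [ 0.457 -0.108  0.04 ] side/tri (array([ 0.4584, -0.1079,  0.0414]), np.float64(0.0031203302022615666))
cradleL [0.5857 0.0062 0.075 ] R [ 0.5762 -0.1491  0.075 ]
lamp lugs [0.4892 0.2202 0.018 ] [0.4576 0.0384 0.018 ]
lamp body corners [array([0.5071, 0.2056, 0.024 ]), array([0.4789, 0.0442, 0.024 ]), array([0.4404, 0.0522, 0.024 ]), array([0.4689, 0.2135, 0.024 ])]
switch [0.4648 0.0788 0.0315]
mould corners [array([ 0.4966, -0.4488,  0.01  ]), array([ 0.4689, -0.4595,  0.01  ]), array([ 0.4181, -0.3107,  0.01  ]), array([ 0.4474, -0.2988,  0.01  ])]
jar lid [ 0.6323 -0.3124  0.082 ]
cup 179 212 190 223 [0.6648 0.1467 0.05  ]
```

```bash
cat >> h.py <<'E'
np.set_printoptions(precision=4,suppress=True)
ps=-0.0605; xs=np.array([np.cos(ps),np.sin(ps),0]); ys=np.array([-np.sin(ps),np.cos(ps),0]); O=np.array([.475,-.083,0])
def st(x,y,z): return O+x*xs+y*ys+np.array([0,0,z])
def go(target,yaw):
    "yaw = direction of jaw axis in world, mod pi"
    s=env.get_state(); R=Rn.from_quat(s["eef_rot"]).as_matrix(); z=R[:,2]; cur=np.arctan2(z[1],z[0])
    d=(yaw-cur+np.pi/2)%np.pi-np.pi/2
    sh=R.T@(np.asarray(target)-s["tcp_pos"])
    print("t",s["time_s"],"tcp",s["tcp_pos"],"cur jaw yaw %.3f"%cur,"\nSHIFT",sh,"TURN about tool x %.3f"%(-d if R[2,0]<0 else d),"dist %.3f"%np.linalg.norm(sh),"q7 %.2f"%s["joint_positions"][6],"w %.4f"%s["width"],"F",s["wrist_force"])
    print(R)
E
python3 - <<'E'
from h import *
print(st(0,-25e-3,.028),st(.105,0,0))
go(st(0,-.025,.15),ps)
E
```

```text
[ 0.4735 -0.108   0.028 ] [ 0.5798 -0.0893  0.    ]
t 0.1 tcp [ 0.2557 -0.6241  0.2216] cur jaw yaw -1.182 
SHIFT [ 0.0723  0.3972 -0.3949] TURN about tool x -1.121 dist 0.565 q7 -0.08 w 0.0868 F [ 0.0333  0.35   -0.2214]
[[-0.0007  0.9254  0.3791]
 [ 0.0017  0.3791 -0.9254]
 [-1.     -0.0001 -0.0018]]
```

{"op": "play_rows", "data": {"commands": [[0,[0.0,0.2,-0.2],-0.5],[0,[0.0,0.2,-0.2],-0.5],[0,[0.0,0.2,-0.2],-0.5],[0,[0.0,0.2,-0.2],-0.5],[0,[0.0,0.2,-0.2],-0.5],[0,[0.0,0.2,-0.2],-0.5],[0,[0.072,0.397,-0.395],-1.121],[0,[0.072,0.397,-0.395],-1.121],[0,[0.072,0.397,-0.395],-1.121],[0,[0.072,0.397,-0.395],-1.121],[0,[0.072,0.397,-0.395],-1.121],[0,[0.072,0.397,-0.395],-1.121]], "newtons": 50}}

```text
time_s: 1.1
tcp_pos: [0.4476, -0.1681, 0.1656]
eef_rot: [0.02, 0.707, -0.02, 0.707]
wrist_force: [1.1, -0.6, -0.2]
width: 0.0868
```

Run:
```python
from h import *
go(st(0,-.025,.15),ps)
```

```text
t 1.1 tcp [ 0.4476 -0.1681  0.1656] cur jaw yaw -0.057 
SHIFT [0.0156 0.0615 0.0224] TURN about tool x 0.003 dist 0.067 q7 0.07 w 0.0868 F [ 1.095  -0.6296 -0.1646]
[[ 0.      0.0573  0.9984]
 [-0.0002  0.9984 -0.0573]
 [-1.     -0.0002  0.    ]]
```

{"op": "play_rows", "data": {"commands": [[0,[0.0,0.0,0.0],0.0],[0,[0.0,0.0,0.0],0.0],[0,[0.0,0.0,0.0],0.0]]}}

```text
time_s: 1.35
tcp_pos: [0.4473, -0.1702, 0.1658]
eef_rot: [0.021, 0.707, -0.022, 0.707]
wrist_force: [0.4, -0.2, -0.1]
width: 0.087
```

Run:
```python
from h import *
go(st(0,-.025,.10),ps)
```

```text
t 1.35 tcp [ 0.4473 -0.1702  0.1658] cur jaw yaw -0.061 
SHIFT [0.0657 0.0638 0.0224] TURN about tool x -0.001 dist 0.094 q7 0.07 w 0.0870 F [ 0.3521 -0.1947 -0.0819]
[[-0.0008  0.061   0.9981]
 [-0.0003  0.9981 -0.061 ]
 [-1.     -0.0003 -0.0008]]
```

Commanded pose equals the limited setpoint. I'll move above the buttons and check with the cameras.

{"op": "play_rows", "data": {"commands": [[0,[0.02,0.032,0.011],0.0],[0,[0.04,0.064,0.022],0.0],[0,[0.066,0.064,0.022],0.0],[0,[0.066,0.064,0.022],0.0],[0,[0.066,0.064,0.022],0.0]]}}

```text
time_s: 1.77
tcp_pos: [0.4722, -0.109, 0.0993]
eef_rot: [0.022, 0.708, -0.023, 0.706]
wrist_force: [0.0, -1.1, -0.2]
width: 0.0867
```

Run:
```python
from h import *
go(st(0,-.025,.028),ps)
t=snap("top","t1");s=snap("side","s1")
crop(t,210,210,360,320,5,"t1a");crop(s,250,150,400,310,5,"s1a")
```

```text
t 1.7667 tcp [ 0.4722 -0.109   0.0993] cur jaw yaw -0.064 
SHIFT [0.0713 0.0011 0.0014] TURN about tool x -0.003 dist 0.071 q7 -0.16 w 0.0867 F [ 0.0285 -1.1169 -0.2487]
[[-0.0031  0.0635  0.998 ]
 [-0.0002  0.998  -0.0635]
 [-1.     -0.0004 -0.0031]]
```

View pics/t1a.png

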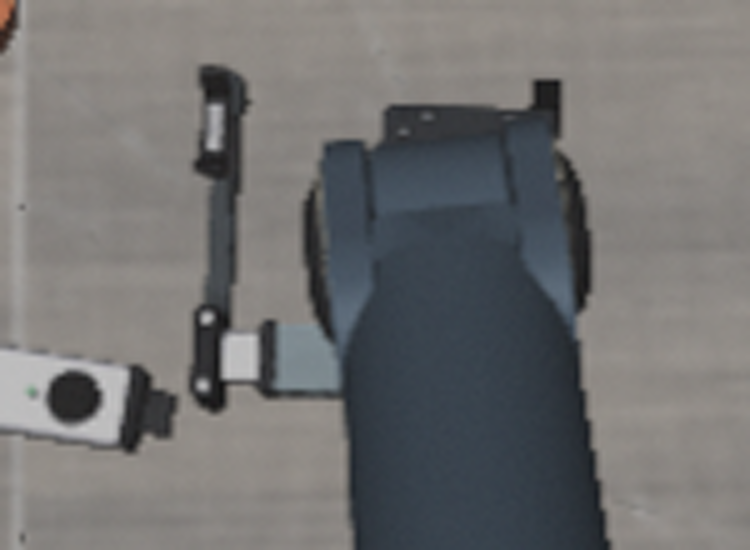

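View pics/s1a.png

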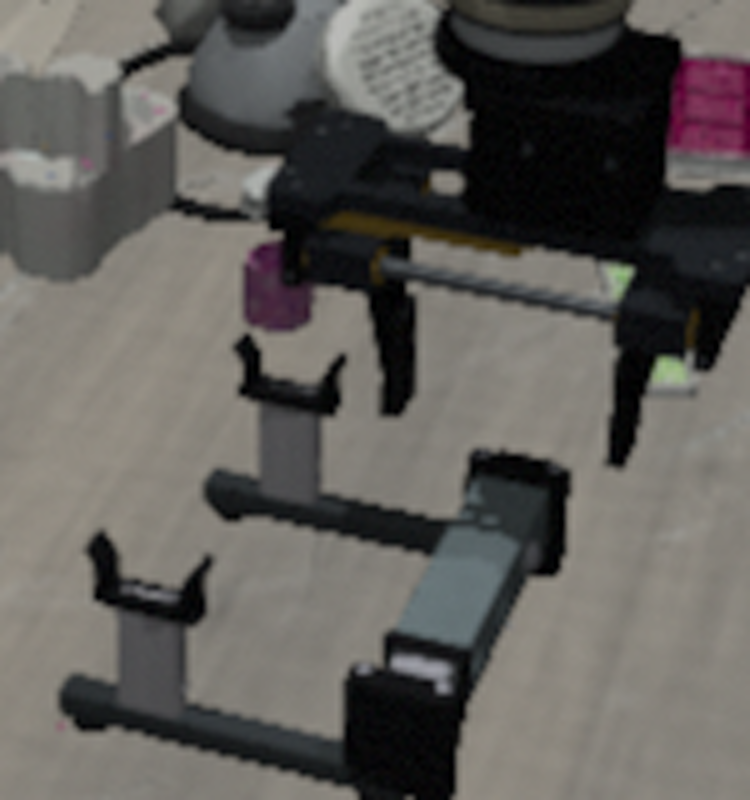

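{"op": "play_rows", "data": {"commands": [[0,[0.036,0.001,0.001],0.0],[0,[0.06,0.001,0.001],0.0],[0,[0.071,0.001,0.001],0.0],[0,[0.071,0.001,0.001],0.0],[0,[0.071,0.001,0.001],0.0]]}}

```text
time_s: 2.28
tcp_pos: [0.4751, -0.1072, 0.0299]
eef_rot: [0.022, 0.706, -0.022, 0.707]
wrist_force: [0.6, 0.4, 0.6]
width: 0.0871
```

Run:
```python
from h import *
go(st(0,-.025,.028),ps)
s=snap("side","s2")
crop(s,250,150,400,310,5,"s2a")
for d in(-.0435,.0435):print((proj("side",env.get_state()["tcp_pos"]+d*xs)-[250,150])*5)
print([(proj("side",st(x,-.025,.04))-[250,150])*5 for x in(-.021,.021)])
```

```text
t 2.2833 tcp [ 0.4751 -0.1072  0.0299] cur jaw yaw -0.062 
SHIFT [ 0.0019 -0.0009 -0.0016] TURN about tool x -0.002 dist 0.003 q7 -0.25 w 0.0871 F [0.5809 0.4428 0.6489]
[[ 0.0011  0.0623  0.9981]
 [-0.0006  0.9981 -0.0623]
 [-1.     -0.0005  0.0012]]
[592.437  589.6971]
[396.8172 544.3172]
[array([548.0275, 559.3822]), array([453.0832, 537.5607])]
```

View pics/s2a.png

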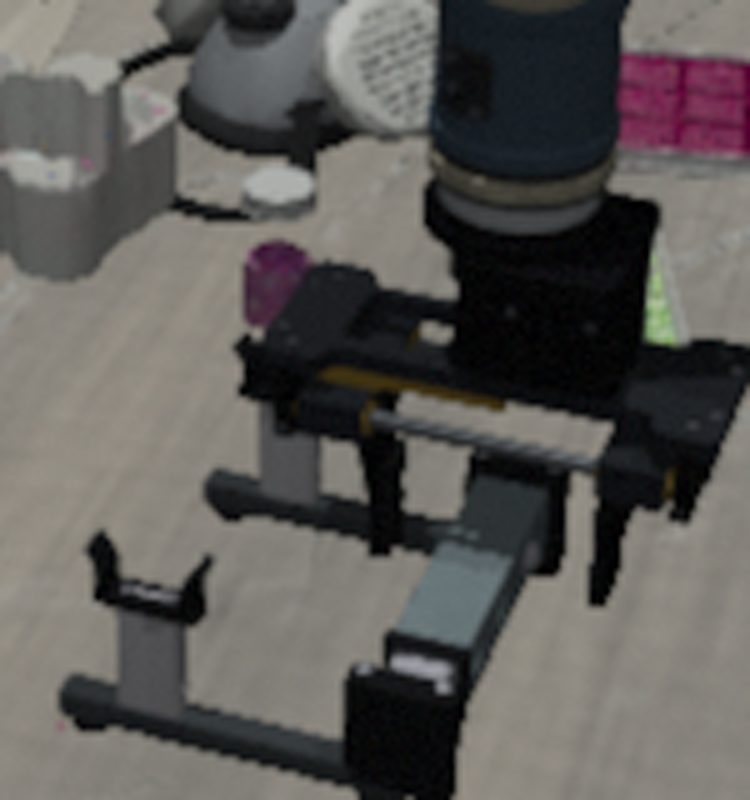

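{"op": "play_rows", "data": {"commands": [[0,[0.0,-0.001,-0.001],0.0],[255,[0.0,-0.001,-0.001],0.0],[255,[0.0,-0.001,-0.001],0.0],[255,[0.0,-0.001,-0.001],0.0],[255,[0.0,-0.001,-0.001],0.0],[255,[0.0,-0.001,-0.001],0.0],[255,[0.0,-0.001,-0.001],0.0],[255,[0.0,-0.001,-0.001],0.0],[255,[0.0,-0.001,-0.001],0.0]], "newtons": 50}}

```text
time_s: 3.08
tcp_pos: [0.4742, -0.1073, 0.0291]
eef_rot: [0.022, 0.706, -0.021, 0.707]
wrist_force: [2.5, -1.5, -1.7]
width: 0.0422
```

Run:
```python
from h import *
go(st(0,-.026,.03),ps)
```

```text
t 3.0833 tcp [ 0.4742 -0.1073  0.0291] cur jaw yaw -0.061 
SHIFT [-0.0009 -0.0017 -0.0007] TURN about tool x -0.000 dist 0.002 q7 -0.25 w 0.0422 F [ 2.4612 -1.4788 -1.7079]
[[ 0.0017  0.0608  0.9981]
 [ 0.0001  0.9981 -0.0608]
 [-1.      0.0002  0.0017]]
```

{"op": "play_rows", "data": {"commands": [[255,[0.0,-0.001,0.0],0.0],[255,[0.0,-0.001,0.0],0.0],[255,[0.0,-0.001,0.0],0.0],[255,[0.0,-0.001,0.0],0.0]]}}

```text
time_s: 3.42
tcp_pos: [0.4761, -0.1077, 0.0293]
eef_rot: [0.022, 0.705, -0.021, 0.709]
wrist_force: [6.8, 1.7, -5.9]
width: 0.0317
```

{"op": "play_rows", "data": {"commands": [[255,[0.0,-0.003,0.0],0.0],[255,[0.0,-0.006,0.0],0.0],[255,[0.0,-0.009,0.0],0.0],[255,[0.0,-0.012,0.0],0.0],[255,[0.0,-0.016,0.0],0.0],[255,[0.0,-0.02,0.0],0.0],[255,[0.0,-0.02,0.0],0.0],[255,[0.0,-0.02,0.0],0.0]]}}

```text
time_s: 4.08
tcp_pos: [0.475, -0.126, 0.0293]
eef_rot: [0.022, 0.705, -0.02, 0.709]
wrist_force: [5.2, 4.2, -5.0]
width: 0.0313
```

Run:
```python
from h import *
go(st(0,-.062,.03),ps)
s=snap("side","s3")
crop(s,250,150,400,310,5,"s3a")
```

```text
t 4.0833 tcp [ 0.475  -0.126   0.0293] cur jaw yaw -0.060 
SHIFT [-0.0008 -0.0191 -0.0026] TURN about tool x 0.001 dist 0.019 q7 -0.20 w 0.0313 F [ 5.1606  4.2174 -4.9934]
[[ 0.0055  0.0595  0.9982]
 [ 0.003   0.9982 -0.0595]
 [-1.      0.0033  0.0053]]
```

View pics/s3a.png

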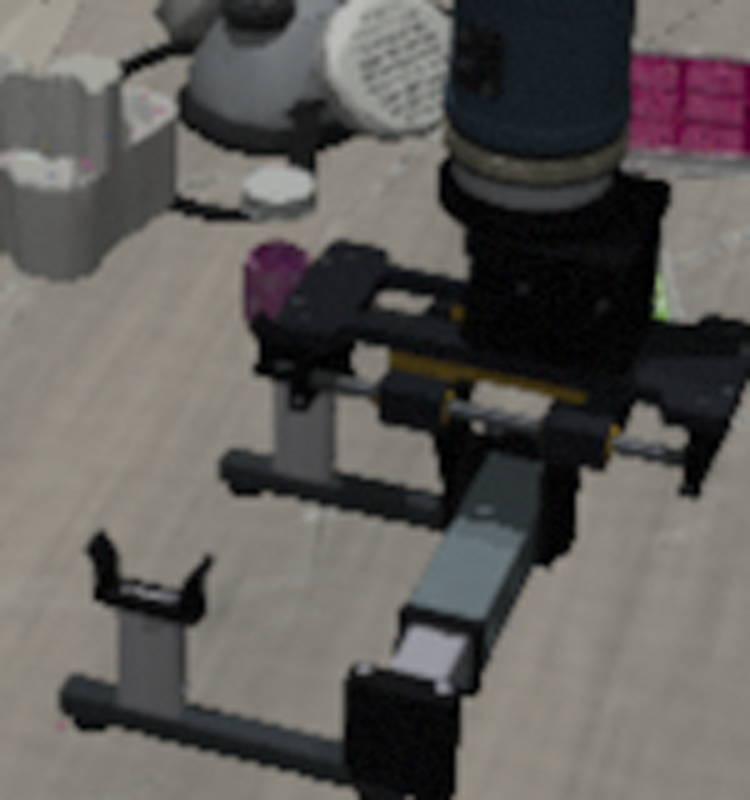

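{"op": "play_rows", "data": {"commands": [[255,[0.0,-0.004,0.0],0.0],[255,[0.0,-0.008,0.0],0.0],[255,[0.0,-0.012,0.0],0.0],[255,[0.0,-0.0145,0.0],0.0],[255,[0.0,-0.016,0.0],0.0],[255,[0.0,-0.017,0.0],0.0],[255,[0.0,-0.017,0.0],0.0],[255,[0.0,-0.017,0.0],0.0]]}}

```text
time_s: 4.8
tcp_pos: [0.4738, -0.1447, 0.0293]
eef_rot: [0.022, 0.705, -0.021, 0.709]
wrist_force: [6.8, 1.5, -5.2]
width: 0.0314
```

Run:
```python
from h import *
go(st(0,-.062,.03),ps)
s=snap("side","s4")
crop(s,280,190,400,310,6,"s4a")
```

```text
t 4.8 tcp [ 0.4738 -0.1447  0.0293] cur jaw yaw -0.060 
SHIFT [-0.0008 -0.0003 -0.0026] TURN about tool x 0.000 dist 0.003 q7 -0.17 w 0.0314 F [ 6.8047  1.5077 -5.2368]
[[ 0.0053  0.0603  0.9982]
 [ 0.0009  0.9982 -0.0603]
 [-1.      0.0012  0.0053]]
```

View pics/s4a.png

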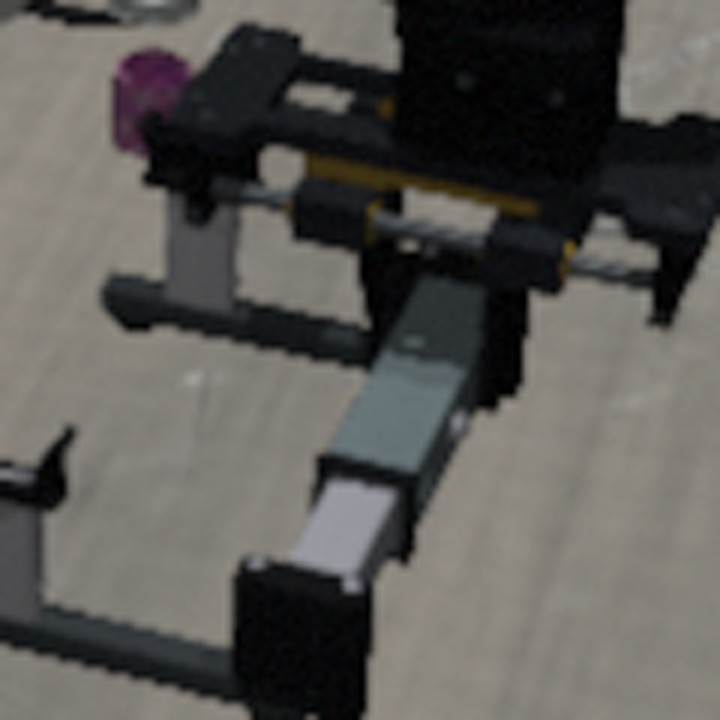

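{"op": "play_rows", "data": {"commands": [[255,[0.0,0.002,0.0],0.0],[255,[0.0,0.003,0.0],0.0],[255,[0.0,0.003,0.0],0.0]]}}

```text
time_s: 5.1
tcp_pos: [0.4739, -0.1429, 0.0293]
eef_rot: [0.021, 0.705, -0.022, 0.709]
wrist_force: [6.8, -1.8, -5.1]
width: 0.0313
```

{"op": "play_rows", "data": {"commands": [[255,[0.0,-0.002,0.0],0.0],[0,[0.0,-0.002,0.0],0.0],[0,[0.0,-0.002,0.0],0.0],[0,[0.0,-0.002,0.0],0.0],[0,[0.0,-0.002,0.0],0.0],[0,[0.0,-0.002,0.0],0.0],[0,[-0.035,-0.002,0.0],0.0],[0,[-0.07,-0.002,0.0],0.0],[0,[-0.1,-0.002,0.0],0.0]]}}

```text
time_s: 5.85
tcp_pos: [0.4708, -0.144, 0.1303]
eef_rot: [0.022, 0.707, -0.021, 0.706]
wrist_force: [0.7, -0.5, 0.1]
width: 0.0768
```

Run:
```python
from h import *
ym=0.323
go([.4578,-.3795,.15],ym)
s=snap("side","s5")
crop(s,250,150,400,310,5,"s5a")
```

```text
t 5.85 tcp [ 0.4708 -0.144   0.1303] cur jaw yaw -0.061 
SHIFT [-0.0198 -0.2359  0.0013] TURN about tool x -0.384 dist 0.237 q7 -0.06 w 0.0768 F [ 0.6758 -0.4745  0.1298]
[[-0.0008  0.0607  0.9982]
 [ 0.0005  0.9982 -0.0607]
 [-1.      0.0004 -0.0008]]
```

View pics/s5a.png

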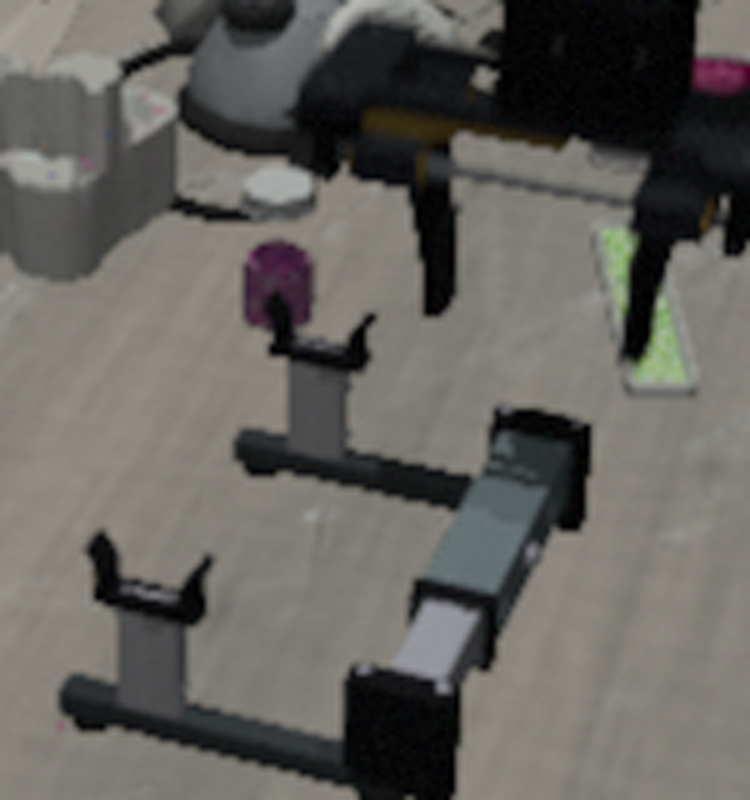

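{"op": "play_rows", "data": {"commands": [[0,[-0.02,-0.04,0.0],-0.1],[0,[-0.02,-0.08,0.0],-0.2],[0,[-0.02,-0.12,0.001],-0.3],[0,[-0.02,-0.16,0.001],-0.384],[0,[-0.02,-0.2,0.001],-0.384],[0,[-0.02,-0.236,0.001],-0.384],[0,[-0.02,-0.236,0.001],-0.384],[0,[-0.02,-0.236,0.001],-0.384]]}}

```text
time_s: 6.57
tcp_pos: [0.4562, -0.3824, 0.1481]
eef_rot: [-0.112, 0.699, 0.112, 0.698]
wrist_force: [0.3, 0.8, -0.5]
width: 0.0873
```

Run:
```python
from h import *
t=snap("top","t6");s=snap("side","s6")
crop(t,230,215,360,305,6,"t6a");crop(s,320,130,440,260,6,"s6a")
# mould from green mask in first side+top pics
for n,a in(("top",cv2.imread("pics/top0.png")),("side",cv2.imread("pics/side0.png"))):
    h=cv2.cvtColor(a,cv2.COLOR_BGR2HSV);m=cv2.inRange(h,(30,20,100),(75,255,255))
    m=cv2.morphologyEx(m,cv2.MORPH_CLOSE,np.ones((5,5)))
    cs=[c for c in cv2.findContours(m,0,1)[0] if cv2.contourArea(c)>200]
    for c in cs:
        r=cv2.minAreaRect(c);W=np.array([onz(n,p,.009) for p in cv2.boxPoints(r)]);e=[np.linalg.norm(W[i]-W[i-1]) for i in range(4)]
        print(n,r[0],W.mean(0),e[:2]);i=int(np.argmax(e));d=W[i]-W[i-1];print("yaw",np.arctan2(-d[0]*np.sign(d[1]),abs(d[1])))
go([.4578,-.3795,.1],.323)
```

```text
top (413.550048828125, 288.6499938964844) [ 0.4577 -0.3785  0.009 ] [np.float64(0.028228245902136854), np.float64(0.1526168197451931)]
yaw 0.29552222241337156
side (377.9471130371094, 210.51173400878906) [ 0.4629 -0.3776  0.009 ] [np.float64(0.15944613589648066), np.float64(0.0358195001134179)]
yaw 0.29604987663885013
t 6.6667 tcp [ 0.4577 -0.3787  0.1486] cur jaw yaw 0.324 
SHIFT [ 0.0486 -0.0009 -0.0002] TURN about tool x 0.001 dist 0.049 q7 0.72 w 0.0870 F [0.3648 0.3765 1.0304]
[[-0.0006 -0.3182  0.948 ]
 [ 0.0013  0.948   0.3182]
 [-1.      0.0014 -0.0001]]
```

View pics/t6a.png

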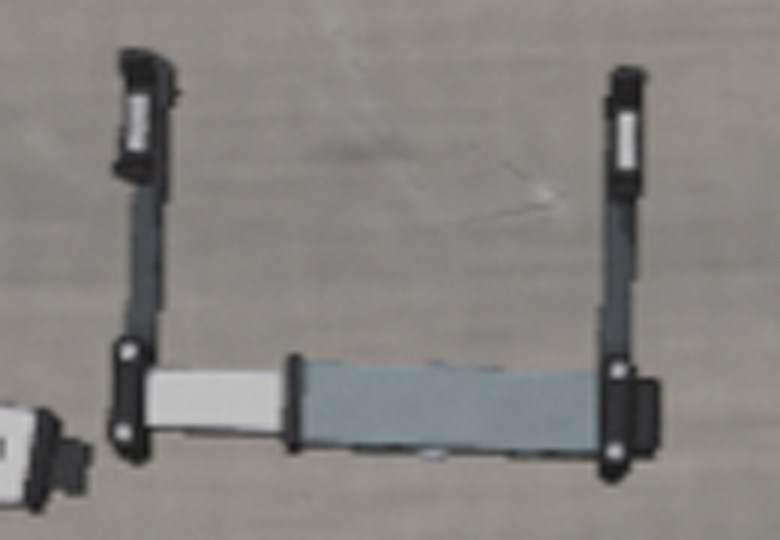

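View pics/s6a.png

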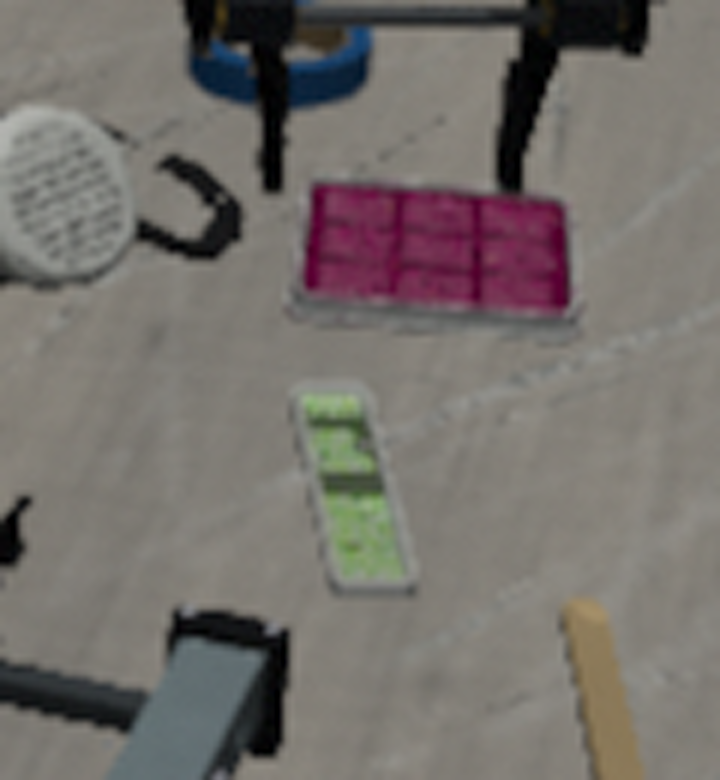

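Run:
```python
from h import *
P=lambda X,Y,f=6,o=(230,215):(o[0]+(X+.5)/f-.5,o[1]+(Y+.5)/f-.5)
L=onz("top",P(138,122),.075);R=onz("top",P(627,140),.075);m=(L+R)/2;d=L-R
print(L,R,m,np.linalg.norm(d),np.arctan2(-d[0],d[1]),"vs",st(.105,0,0),"play:expected 192")
L=onz("top",P(106,400),.056)
go([.459,-.378,.004],.297)
```

```text
[0.5862 0.0057 0.075 ] [ 0.5746 -0.186   0.075 ] [ 0.5804 -0.0902  0.075 ] 0.19202892552740222 -0.06025931428254213 vs [ 0.5798 -0.0893  0.    ] play:expected 192
t 6.6667 tcp [ 0.4577 -0.3787  0.1486] cur jaw yaw 0.324 
SHIFT [0.1446 0.     0.0014] TURN about tool x 0.027 dist 0.145 q7 0.72 w 0.0870 F [0.3648 0.3765 1.0304]
[[-0.0006 -0.3182  0.948 ]
 [ 0.0013  0.948   0.3182]
 [-1.      0.0014 -0.0001]]
```

Cradle spacing measures 192 mm, as expected one hole out, and the bay agrees within 1 mm. Next I'll grasp the mould.

{"op": "play_rows", "data": {"commands": [[0,[0.04,0.0,0.001],0.027],[0,[0.08,0.0,0.001],0.027],[0,[0.115,0.0,0.001],0.027],[0,[0.135,0.0,0.001],0.027],[0,[0.143,0.0,0.001],0.027],[0,[0.144,0.0,0.001],0.027],[0,[0.144,0.0,0.001],0.027]]}}

```text
time_s: 7.25
tcp_pos: [0.4598, -0.3787, 0.0058]
eef_rot: [-0.105, 0.699, 0.105, 0.7]
wrist_force: [-0.2, -0.8, 0.7]
width: 0.0872
```

{"op": "play_rows", "data": {"commands": [[255,[0.0,0.0,0.0],0.0],[255,[0.0,0.0,0.0],0.0],[255,[0.0,0.0,0.0],0.0],[255,[0.0,0.0,0.0],0.0],[255,[0.0,0.0,0.0],0.0],[255,[0.0,0.0,0.0],0.0],[255,[0.0,0.0,0.0],0.0],[255,[0.0,0.0,0.0],0.0],[255,[0.0,0.0,0.0],0.0]], "newtons": 20}}

```text
time_s: 8.0
tcp_pos: [0.4588, -0.3795, 0.005]
eef_rot: [-0.104, 0.699, 0.104, 0.699]
wrist_force: [-0.4, 0.1, 0.7]
width: 0.0355
```

Run:
```python
from h import *
go([.459,-.378,.13],.297)
s=snap("side","s7")
crop(s,320,130,440,260,6,"s7a")
```

```text
t 8.0 tcp [ 0.4588 -0.3795  0.005 ] cur jaw yaw 0.296 
SHIFT [-0.125   0.0014  0.0007] TURN about tool x -0.001 dist 0.125 q7 0.59 w 0.0355 F [-0.363   0.0681  0.7279]
[[ 0.0001 -0.2917  0.9565]
 [-0.      0.9565  0.2917]
 [-1.     -0.      0.0001]]
```

View pics/s7a.png

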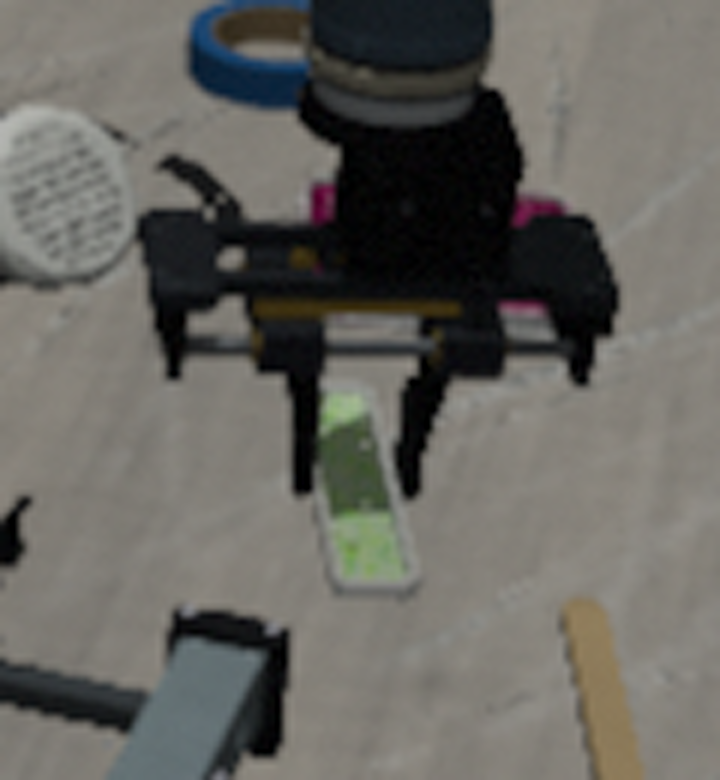

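{"op": "play_rows", "data": {"commands": [[255,[-0.02,0.0,0.0],0.0],[255,[-0.06,0.0,0.0],0.0],[255,[-0.1,0.0,0.0],0.0],[255,[-0.13,0.0,0.0],0.0],[255,[-0.13,0.0,0.0],0.0]]}}

```text
time_s: 8.47
tcp_pos: [0.4626, -0.3816, 0.1419]
eef_rot: [-0.107, 0.696, 0.101, 0.702]
wrist_force: [1.6, -1.3, 0.1]
width: 0.0356
```

Run:
```python
from h import *
go([.5804,-.0902,.13],ps)
s=snap("side","s8")
crop(s,320,100,440,220,6,"s8a")
```

```text
t 8.4667 tcp [ 0.4626 -0.3816  0.1419] cur jaw yaw 0.296 
SHIFT [0.0108 0.2445 0.1976] TURN about tool x 0.357 dist 0.315 q7 0.68 w 0.0356 F [ 1.6189 -1.2945  0.0506]
[[ 0.0098 -0.2917  0.9565]
 [-0.0077  0.9565  0.2917]
 [-0.9999 -0.0102  0.0072]]
```

View pics/s8a.png

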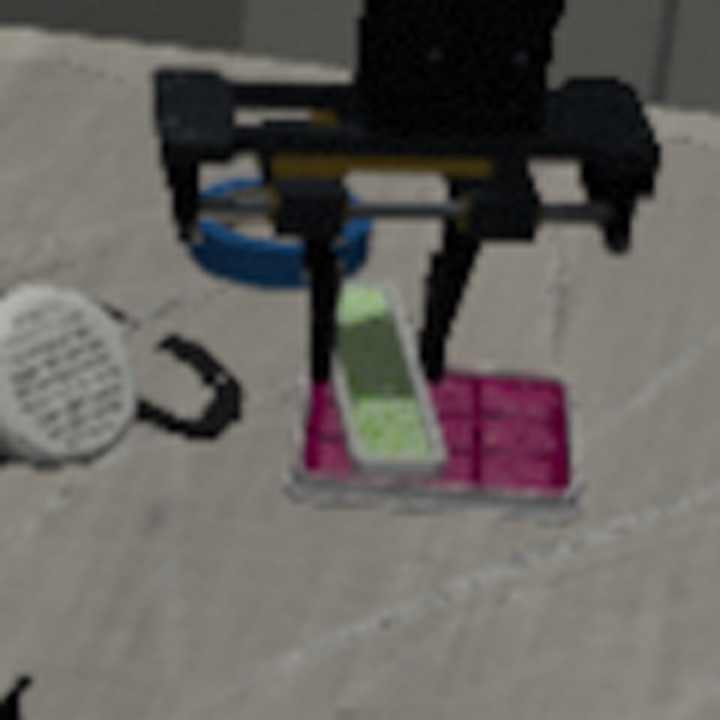

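{"op": "play_rows", "data": {"commands": [[255,[0.0,0.03,0.024],0.09],[255,[0.0,0.06,0.048],0.18],[255,[0.0,0.09,0.072],0.27],[255,[0.0,0.12,0.096],0.357],[255,[0.0,0.15,0.12],0.357],[255,[0.0,0.18,0.144],0.357],[255,[0.0,0.21,0.17],0.357],[255,[0.0,0.23,0.185],0.357],[255,[0.0,0.244,0.197],0.357],[255,[0.0,0.244,0.197],0.357],[255,[0.0,0.244,0.197],0.357],[255,[0.0,0.244,0.197],0.357]]}}

```text
time_s: 9.52
tcp_pos: [0.5749, -0.0901, 0.1338]
eef_rot: [0.022, 0.708, -0.022, 0.706]
wrist_force: [-0.4, 0.1, -0.5]
width: 0.0355
```

Run:
```python
from h import *
go([.580,-.090,.09],ps)
s=snap("side","s9");crop(s,230,150,400,310,4,"s9a")
```

```text
t 9.5167 tcp [ 0.5749 -0.0901  0.1338] cur jaw yaw -0.062 
SHIFT [0.0438 0.0005 0.0052] TURN about tool x -0.002 dist 0.044 q7 -0.21 w 0.0355 F [-0.3832  0.0952 -0.5376]
[[-0.0025  0.0623  0.9981]
 [-0.0008  0.9981 -0.0623]
 [-1.     -0.001  -0.0025]]
```

View pics/s9a.png

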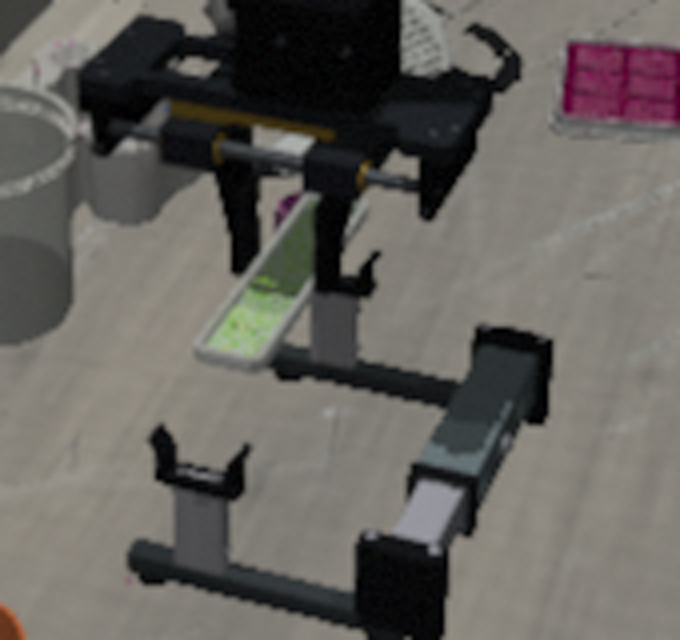

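Run:
```python
from h import *
P=lambda X,Y,f=4,o=(230,150):(o[0]+(X+.5)/f-.5,o[1]+(Y+.5)/f-.5)
for q in((199,347),(268,358)):
  w=onz("side",P(*q),.138); d=w-env.get_state()["tcp_pos"]; print(w,"along x_s,y_s",d@xs,d@ys)
```

```text
[ 0.5946 -0.0101  0.138 ] along x_s,y_s 0.014737660218806587 0.08160648658246097
[ 0.5604 -0.0116  0.138 ] along x_s,y_s -0.019308019825723055 0.07807423710545261
```

{"op": "play_rows", "data": {"commands": [[255,[0.03,0.002,0.005],-0.002],[255,[0.06,0.002,0.005],-0.002],[255,[0.085,0.002,0.005],-0.002],[255,[0.1,0.002,0.005],-0.002],[255,[0.105,0.002,0.005],-0.002],[255,[0.105,0.002,0.005],-0.002]]}}

```text
time_s: 10.07
tcp_pos: [0.5797, -0.0886, 0.0285]
eef_rot: [0.021, 0.708, -0.022, 0.706]
wrist_force: [-0.8, 0.6, -0.0]
width: 0.0354
```

Run:
```python
from h import *
go([.580,-.089,.0045],ps)
s=snap("side","s10");crop(s,230,150,400,310,4,"s10a")
```

```text
t 10.0667 tcp [ 0.5797 -0.0886  0.0285] cur jaw yaw -0.061 
SHIFT [ 0.024  -0.0004  0.0005] TURN about tool x -0.001 dist 0.024 q7 -0.28 w 0.0354 F [-0.7597  0.5565 -0.0096]
[[-0.0033  0.0611  0.9981]
 [-0.0003  0.9981 -0.0611]
 [-1.     -0.0005 -0.0033]]
```

View pics/s10a.png

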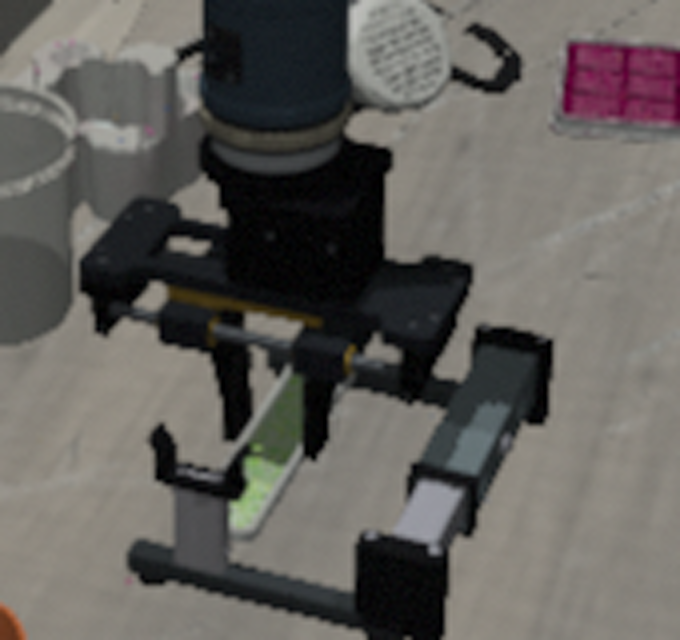

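{"op": "play_rows", "data": {"commands": [[255,[0.012,0.0,0.0],0.0],[255,[0.02,0.0,0.0],0.0],[255,[0.0235,0.0,0.0],0.0],[255,[0.0235,0.0,0.0],0.0]]}}

```text
time_s: 10.45
tcp_pos: [0.5805, -0.0871, 0.0057]
eef_rot: [0.021, 0.707, -0.021, 0.706]
wrist_force: [0.1, -0.1, -0.5]
width: 0.0353
```

{"op": "play_rows", "data": {"commands": [[140,[0.0,0.0,0.0],0.0],[120,[0.0,0.0,0.0],0.0],[100,[0.0,0.0,0.0],0.0],[80,[0.0,0.0,0.0],0.0],[60,[0.0,0.0,0.0],0.0],[60,[-0.035,0.0,0.0],0.0],[0,[-0.075,0.0,0.0],0.0],[0,[-0.115,0.0,0.0],0.0],[0,[-0.155,0.0,0.0],0.0],[0,[-0.155,0.0,0.0],0.0]]}}

```text
time_s: 11.28
tcp_pos: [0.5864, -0.0867, 0.1702]
eef_rot: [0.02, 0.701, -0.021, 0.712]
wrist_force: [0.2, 0.0, 0.0]
width: 0.0838
```

Run:
```python
from h import *
go([.4736,.129,.12],-.172)
s=snap("side","s11");crop(s,230,150,400,310,4,"s11a")
```

```text
t 11.2833 tcp [ 0.5864 -0.0867  0.1702] cur jaw yaw -0.059 
SHIFT [ 0.048   0.2087 -0.1261] TURN about tool x 0.113 dist 0.249 q7 -0.19 w 0.0838 F [0.2203 0.0234 0.0461]
[[ 0.0155  0.059   0.9981]
 [-0.002   0.9983 -0.059 ]
 [-0.9999 -0.001   0.0156]]
```

View pics/s11a.png

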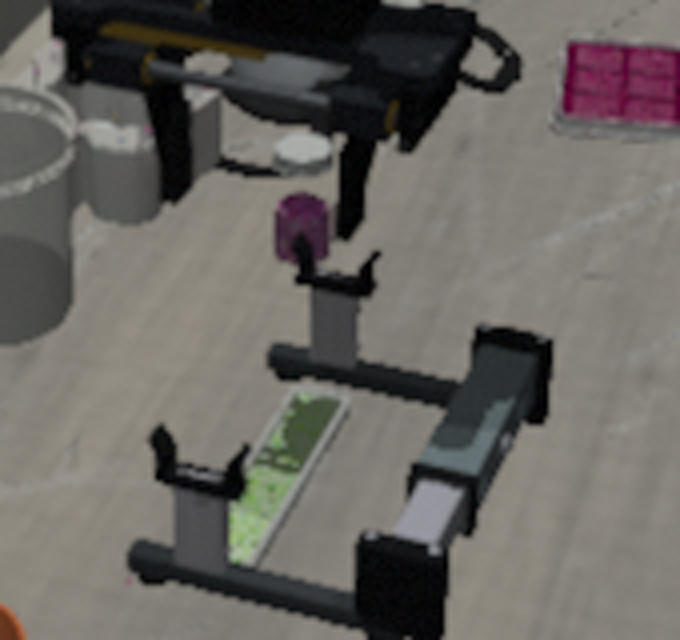

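{"op": "play_rows", "data": {"commands": [[0,[0.0,0.035,-0.021],0.05],[0,[0.0,0.07,-0.042],0.113],[0,[0.0,0.105,-0.063],0.113],[0,[0.0,0.14,-0.084],0.113],[0,[0.0,0.175,-0.105],0.113],[0,[0.02,0.209,-0.126],0.113],[0,[0.045,0.209,-0.126],0.113],[0,[0.045,0.209,-0.126],0.113],[0,[0.045,0.209,-0.126],0.113]]}}

```text
time_s: 12.08
tcp_pos: [0.4664, 0.1283, 0.1152]
eef_rot: [0.06, 0.706, -0.061, 0.703]
wrist_force: [0.7, -0.6, 0.0]
width: 0.0871
```

Run:
```python
from h import *
t=snap("top","t12");crop(t,230,195,350,305,6,"t12a")
h=cv2.cvtColor(t,cv2.COLOR_BGR2HSV);m=cv2.inRange(h,(30,20,100),(75,255,255));m[:,:250]=0;m[:,325:]=0;m[:220]=0;m[275:]=0
m=cv2.morphologyEx(m,cv2.MORPH_CLOSE,np.ones((5,5)))
c=max(cv2.findContours(m,0,1)[0],key=cv2.contourArea);r=cv2.minAreaRect(c);W=np.array([onz("top",p,.009) for p in cv2.boxPoints(r)]);e=[np.linalg.norm(W[i]-W[i-1]) for i in range(4)]
i=int(np.argmax(e));d=W[i]-W[i-1];d*=np.sign(d[1]);q=W.mean(0)-st(.105,0,0)
print(r,W.mean(0),e[:2],"yaw",np.arctan2(-d[0],d[1]),"in bay",q@xs,q@ys)
go([.4736,.129,.12],-.172)
```

```text
((292.9393615722656, 242.0461883544922), (62.00623321533203, 11.282516479492188), 1.3639276027679443) [ 0.5794 -0.0872  0.009 ] [np.float64(0.15224474074218394), np.float64(0.028246276805690772)] yaw -0.047030806843947455 in bay -0.0004887966038827156 0.0020949980659572976
t 12.1333 tcp [0.4679 0.128  0.1163] cur jaw yaw -0.173 
SHIFT [-0.0037  0.0019  0.0054] TURN about tool x -0.001 dist 0.007 q7 -0.77 w 0.0870 F [ 0.8421 -0.2442 -0.1479]
[[-0.001   0.1725  0.985 ]
 [-0.0007  0.985  -0.1725]
 [-1.     -0.0009 -0.0009]]
```

View pics/t12a.png

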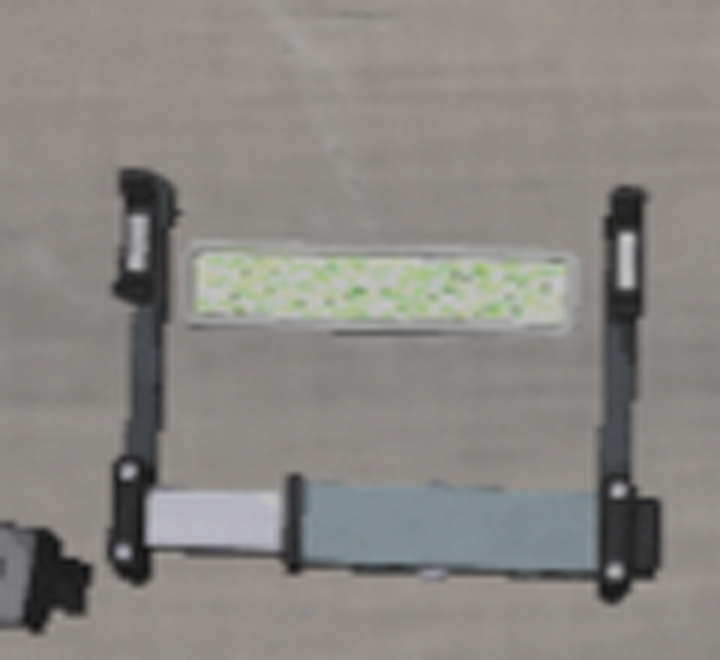

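Run:
```python
from h import *
t=cv2.imread("pics/t12.png");crop(t,285,268,325,298,16,"z12")
t=cv2.imread("pics/top0.png");crop(t,285,268,325,298,16,"z0")
for x in(-.0185,.0195):print((proj("top",st(x,-.025,.042))-[285,268])*16)
```

```text
[266.1728 365.8747]
[276.6382 111.5589]
```

View pics/z12.png

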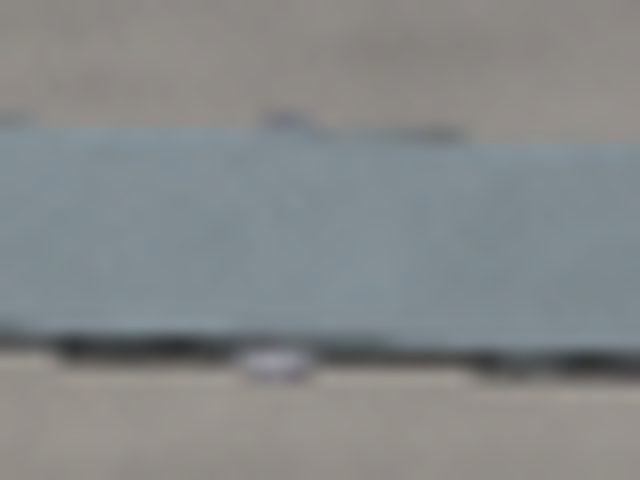

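View pics/z0.png

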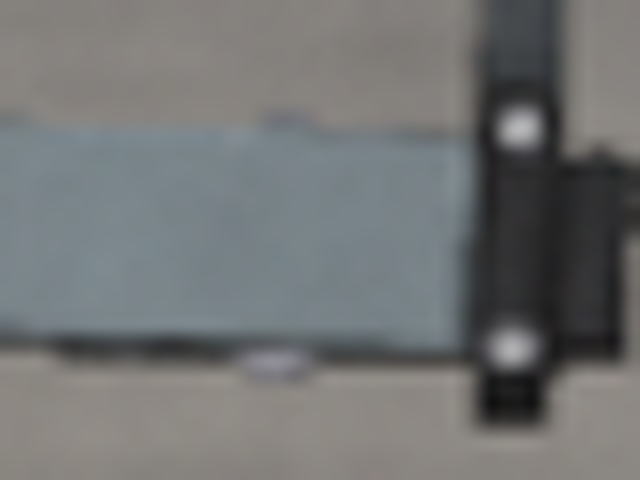

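Both buttons stand out: bumps at (287,118) and (275,362) match the "as found" picture. The mould is within about 2 mm of the bay. Now the lamp.

{"op": "play_rows", "data": {"commands": [[0,[0.035,0.001,0.005],0.0],[0,[0.07,0.001,0.005],0.0],[0,[0.095,0.001,0.005],0.0],[0,[0.108,0.001,0.005],0.0],[0,[0.111,0.001,0.005],0.0],[0,[0.111,0.001,0.005],0.0],[0,[0.111,0.001,0.005],0.0]]}}

```text
time_s: 12.72
tcp_pos: [0.4744, 0.1288, 0.0067]
eef_rot: [0.062, 0.704, -0.061, 0.705]
wrist_force: [-0.8, 0.9, -0.3]
width: 0.0869
```

{"op": "play_rows", "data": {"commands": [[255,[0.0,0.0,0.0],0.0],[255,[0.0,0.0,0.0],0.0],[255,[0.0,0.0,0.0],0.0],[255,[0.0,0.0,0.0],0.0],[255,[0.0,0.0,0.0],0.0],[255,[0.0,0.0,0.0],0.0],[255,[0.0,0.0,0.0],0.0],[255,[0.0,0.0,0.0],0.0],[255,[0.0,0.0,0.0],0.0]], "newtons": 35}}

```text
time_s: 13.47
tcp_pos: [0.4732, 0.1293, 0.0055]
eef_rot: [0.061, 0.704, -0.061, 0.705]
wrist_force: [0.5, -0.0, -1.6]
width: 0.0396
```

Run:
```python
from h import *
go([.4736,.129,.15],-.172)
s=snap("side","s13");crop(s,250,270,400,400,5,"s13a")
```

```text
t 13.4667 tcp [0.4732 0.1293 0.0055] cur jaw yaw -0.172 
SHIFT [-0.1445 -0.0001  0.0006] TURN about tool x -0.000 dist 0.144 q7 -0.91 w 0.0396 F [ 0.5263 -0.0269 -1.6131]
[[ 0.0007  0.1712  0.9852]
 [ 0.0002  0.9852 -0.1712]
 [-1.      0.0003  0.0007]]
```

View pics/s13a.png

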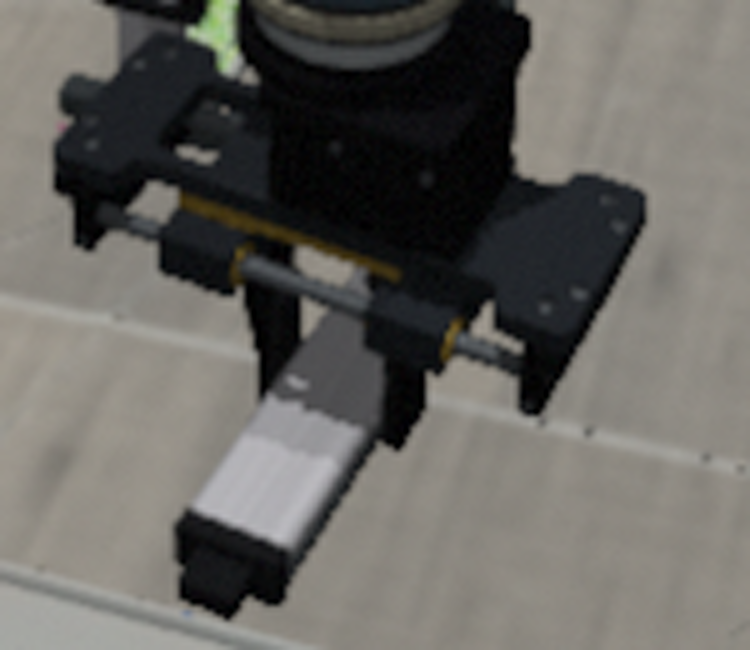

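{"op": "play_rows", "data": {"commands": [[255,[-0.01,0.0,0.0],0.0],[255,[-0.035,0.0,0.0],0.0],[255,[-0.07,0.0,0.0],0.0],[255,[-0.105,0.0,0.0],0.0],[255,[-0.14,0.0,0.0],0.0],[255,[-0.155,0.0,0.0],0.0],[255,[-0.155,0.0,0.0],0.0]], "newtons": 45}}

```text
time_s: 14.1
tcp_pos: [0.4747, 0.1302, 0.1646]
eef_rot: [0.061, 0.702, -0.06, 0.707]
wrist_force: [0.3, 0.0, -3.3]
width: 0.0396
```

Run:
```python
from h import *
go([.5803,-.090,.15],ps)
```

```text
t 14.1 tcp [0.4747 0.1302 0.1646] cur jaw yaw -0.172 
SHIFT [ 0.0151 -0.1989  0.1416] TURN about tool x -0.111 dist 0.245 q7 -0.72 w 0.0396 F [ 0.286   0.0123 -3.3023]
[[ 0.0076  0.1711  0.9852]
 [ 0.0014  0.9852 -0.1711]
 [-1.      0.0027  0.0073]]
```

{"op": "play_rows", "data": {"commands": [[255,[0.0,-0.02,0.014],-0.02],[255,[0.0,-0.045,0.032],-0.05],[255,[0.0,-0.07,0.05],-0.08],[255,[0.0,-0.095,0.068],-0.111],[255,[0.0,-0.12,0.086],-0.111],[255,[0.0,-0.145,0.103],-0.111],[255,[0.0,-0.17,0.121],-0.111],[255,[0.0,-0.19,0.135],-0.111],[255,[0.0,-0.199,0.142],-0.111],[255,[0.0,-0.199,0.142],-0.111],[255,[0.0,-0.199,0.142],-0.111]]}}

```text
time_s: 15.02
tcp_pos: [0.5774, -0.0901, 0.1592]
eef_rot: [0.022, 0.708, -0.021, 0.706]
wrist_force: [-0.2, 1.0, -1.9]
width: 0.04
```

Run:
```python
from h import *
go([.5803,-.090,.095],ps)
s=snap("side","s14");crop(s,210,150,370,300,5,"s14a");t=snap("top","t14");crop(t,220,190,370,300,5,"t14a")
```

```text
t 15.0167 tcp [ 0.5774 -0.0901  0.1592] cur jaw yaw -0.061 
SHIFT [0.0642 0.0002 0.0031] TURN about tool x -0.000 dist 0.064 q7 -0.19 w 0.0400 F [-0.1698  1.026  -1.8887]
[[-0.003   0.0607  0.9981]
 [ 0.0015  0.9982 -0.0607]
 [-1.      0.0014 -0.003 ]]
```

View pics/s14a.png

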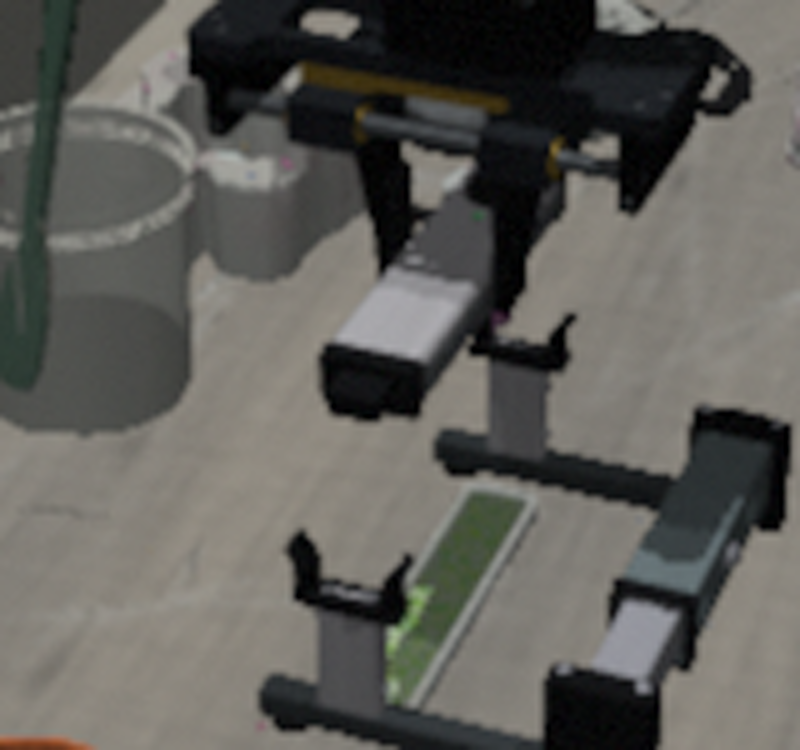

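View pics/t14a.png

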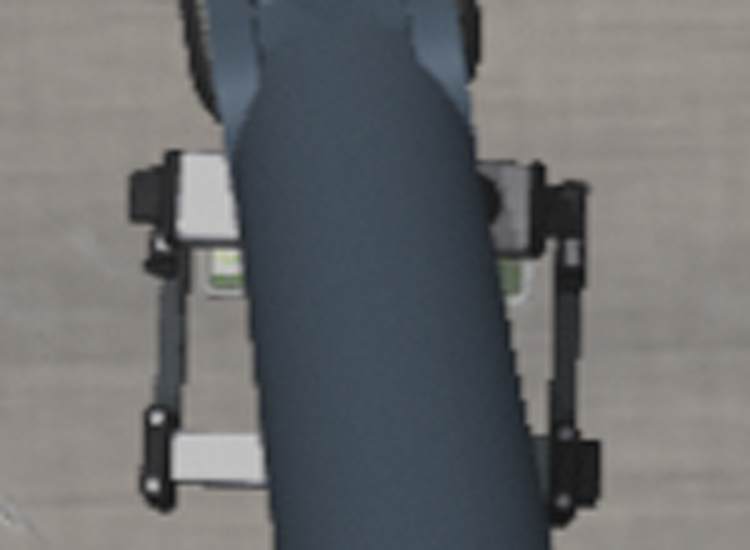

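Run:
```python
from h import *
P=lambda X,Y,f=5,o=(220,190):(o[0]+(X+.5)/f-.5,o[1]+(Y+.5)/f-.5)
b=st(.105,0,0)
for q in((168,151),(163,244),(545,163),(537,258)):
  w=onz("top",P(*q),.177); d=w-b; print(w,"bay",d@xs,d@ys)
w=onz("top",P(131,195),.172);d=w-b;print("lug end",d@xs,d@ys)
d=env.get_state()["tcp_pos"]-b;print("tcp",d@xs,d@ys)
```

```text
[ 0.5994 -0.0056  0.177 ] bay 0.014450950241229162 0.08482003666607785
[ 0.5578 -0.0032  0.177 ] bay -0.02719975705862722 0.08468753085727429
[ 0.5901 -0.1709  0.177 ] bay 0.015247307135775023 -0.08081355572149701
[ 0.5479 -0.1663  0.177 ] bay -0.027247312366396798 -0.07873085330928921
lug end -0.004846003455162969 0.10055628582545127
tcp -0.002272813006918801 0.0006761269961992161
```

{"op": "play_rows", "data": {"commands": [[255,[0.02,-0.001,0.003],0.0],[255,[0.04,-0.001,0.003],0.0],[255,[0.053,-0.001,0.003],0.0],[255,[0.053,-0.001,0.003],0.0],[255,[0.053,-0.001,0.003],0.0]]}}

```text
time_s: 15.53
tcp_pos: [0.5809, -0.0911, 0.1072]
eef_rot: [0.021, 0.707, -0.021, 0.706]
wrist_force: [-0.4, 0.4, -1.5]
width: 0.0398
```

Run:
```python
from h import *
go([.5803,-.0905,.0755],ps)
s=snap("side","s15");crop(s,210,170,370,300,5,"s15a");t=snap("top","t15");crop(t,220,190,370,300,5,"t15a")
```

```text
t 15.5333 tcp [ 0.5809 -0.0911  0.1072] cur jaw yaw -0.059 
SHIFT [ 0.0317  0.0005 -0.0006] TURN about tool x 0.001 dist 0.032 q7 -0.23 w 0.0398 F [-0.3889  0.3945 -1.5132]
[[-0.0015  0.0591  0.9983]
 [ 0.0006  0.9983 -0.0591]
 [-1.      0.0005 -0.0016]]
```

View pics/s15a.png

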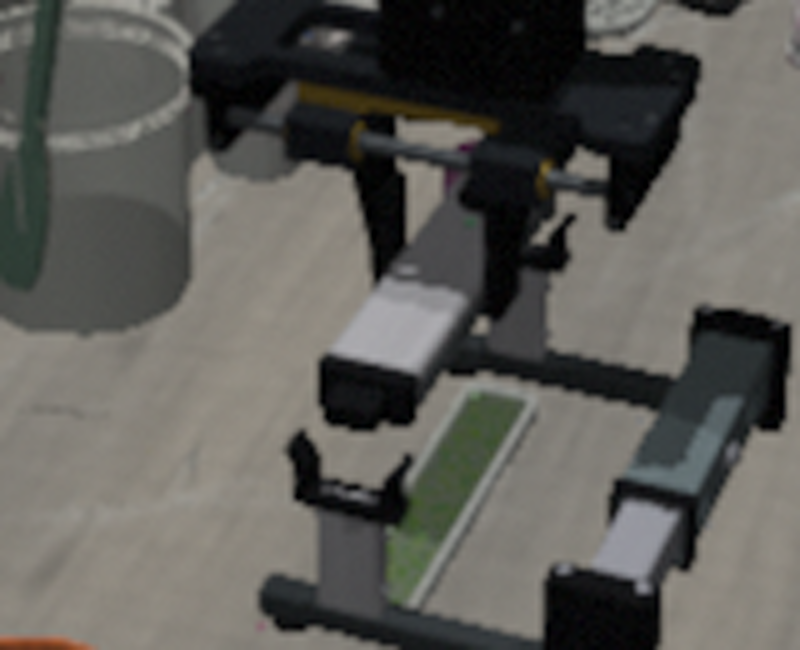

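View pics/t15a.png

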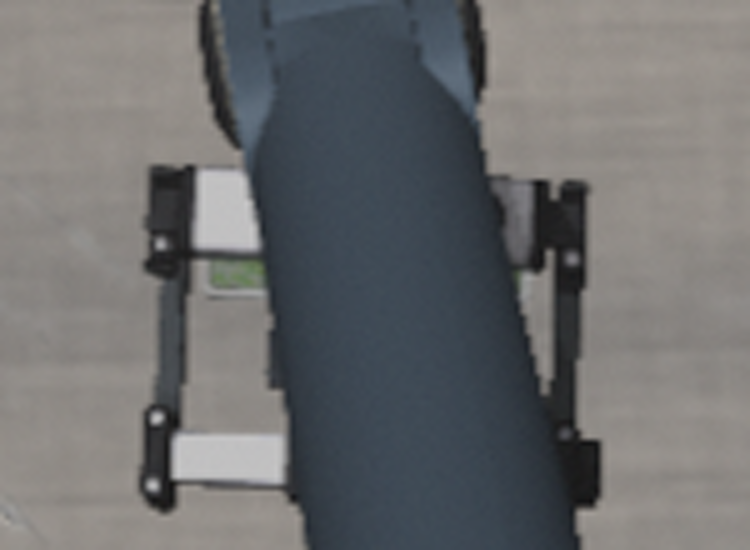

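Run:
```python
from h import *
P=lambda X,Y,f=5,o=(220,190):(o[0]+(X+.5)/f-.5,o[1]+(Y+.5)/f-.5)
b=st(.105,0,0)
for q in((191,210),(535,222),(192,168),(192,250),(548,180),(543,270)):
  w=onz("top",P(*q),.125); d=w-b; print(q,"bay",d@xs,d@ys)
```

```text
(191, 210) bay -0.0010705695843619151 0.07840128610252815
(535, 222) bay -0.0007447557996307732 -0.07813467040104757
(192, 168) bay 0.018479258376818734 0.07900844442408321
(192, 250) bay -0.01956195989243217 0.07694262776611435
(548, 180) bay 0.018970703558054348 -0.08339176861846999
(543, 270) bay -0.022760586450883562 -0.08250108580999245
```

{"op": "play_rows", "data": {"commands": [[255,[0.008,0.0,0.0],0.0],[255,[0.016,0.0,0.0],0.0],[255,[0.022,0.0,0.0],0.0],[255,[0.027,0.0,0.0],0.0],[255,[0.03,0.0,0.0],0.0],[255,[0.031,0.0,0.0],0.0],[255,[0.031,0.0,0.0],0.0],[255,[0.031,0.0,0.0],0.0]]}}

```text
time_s: 16.3
tcp_pos: [0.5817, -0.0923, 0.0766]
eef_rot: [0.022, 0.707, -0.022, 0.707]
wrist_force: [0.4, -0.3, -2.7]
width: 0.0394
```

Run:
```python
from h import *
go([.5803,-.0905,.0745],ps)
s=snap("side","s16");crop(s,210,170,370,300,5,"s16a")
```

```text
t 16.3 tcp [ 0.5817 -0.0923  0.0766] cur jaw yaw -0.061 
SHIFT [ 0.0021  0.0017 -0.0015] TURN about tool x -0.000 dist 0.003 q7 -0.25 w 0.0394 F [ 0.3677 -0.3279 -2.7   ]
[[ 0.0003  0.0609  0.9981]
 [ 0.      0.9981 -0.0609]
 [-1.      0.      0.0003]]
```

View pics/s16a.png

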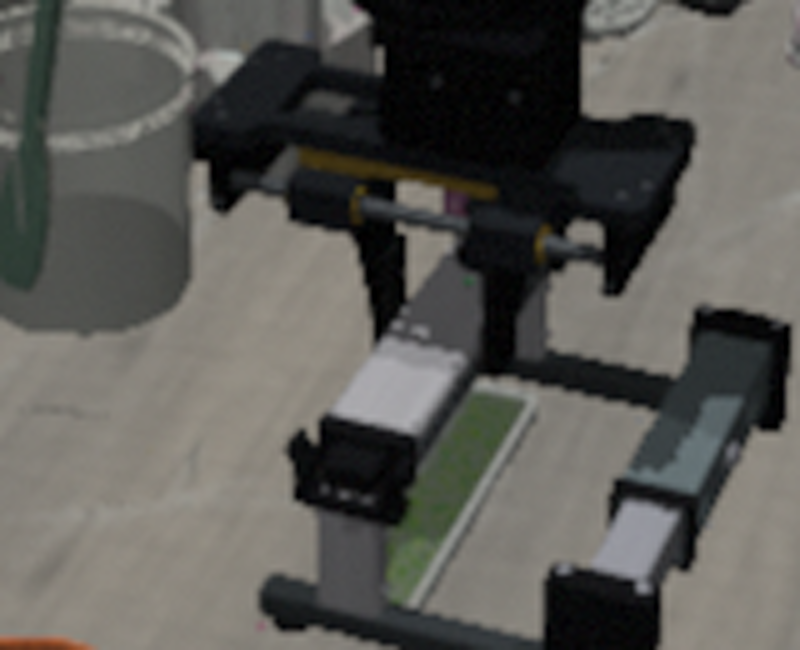

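Nearly seated, 2 mm above the floors. I'll lower the last bit, shift 1.5 mm to recentre and release.

{"op": "play_rows", "data": {"commands": [[255,[0.001,0.001,-0.001],0.0],[255,[0.002,0.001,-0.001],0.0],[255,[0.002,0.001,-0.001],0.0],[255,[0.002,0.001,-0.001],0.0]]}}

```text
time_s: 16.68
tcp_pos: [0.5806, -0.0913, 0.0746]
eef_rot: [0.021, 0.707, -0.022, 0.707]
wrist_force: [-0.5, 0.6, -2.4]
width: 0.0398
```

{"op": "play_rows", "data": {"commands": [[130,[0.0,0.0,0.0],0.0],[110,[0.0,0.0,0.0],0.0],[90,[0.0,0.0,0.0],0.0],[60,[0.0,0.0,0.0],0.0],[30,[0.0,0.0,0.0],0.0],[0,[0.0,0.0,0.0],0.0],[0,[-0.035,0.0,0.0],0.0],[0,[-0.075,0.0,0.0],0.0],[0,[-0.1,0.0,0.0],0.0],[0,[-0.1,0.0,0.0],0.0]]}}

```text
time_s: 17.52
tcp_pos: [0.5845, -0.0911, 0.1807]
eef_rot: [0.021, 0.703, -0.022, 0.711]
wrist_force: [0.3, 0.0, 0.5]
width: 0.0861
```

Run:
```python
from h import *
go(st(.105,-.052,.15),ps)
s=snap("side","s17");crop(s,210,170,370,300,5,"s17a")
```

```text
t 17.5167 tcp [ 0.5845 -0.0911  0.1807] cur jaw yaw -0.061 
SHIFT [ 0.0307 -0.0506 -0.0051] TURN about tool x -0.001 dist 0.059 q7 -0.18 w 0.0861 F [0.2596 0.0185 0.5187]
[[ 0.0114  0.061   0.9981]
 [-0.0015  0.9981 -0.061 ]
 [-0.9999 -0.0008  0.0115]]
```

View pics/s17a.png

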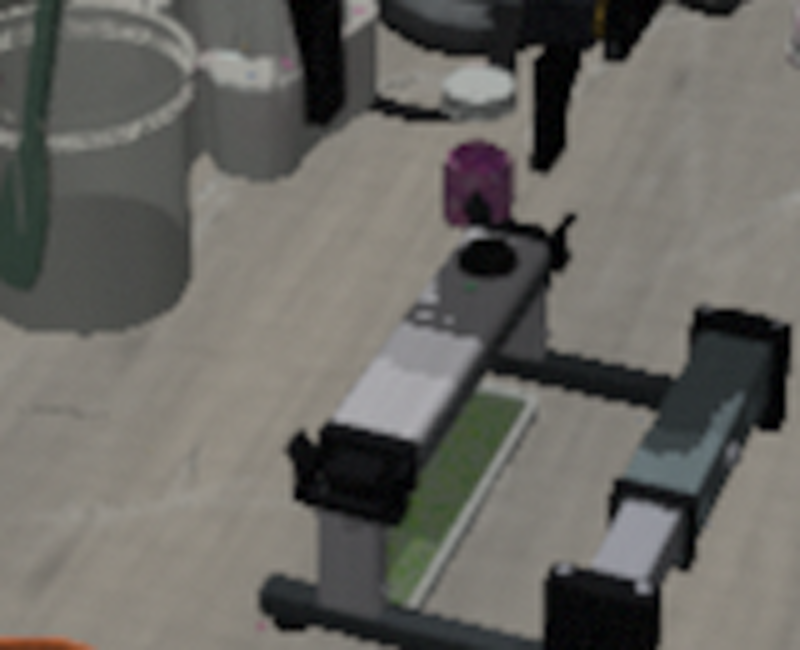

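Run:
```python
from h import *
w=onz("side",(210+488.5/5-.5,170+255.5/5-.5),.1005);print(w,st(.105,-.052,.1005))
```

```text
[ 0.5777 -0.1356  0.1005] [ 0.5767 -0.1413  0.1005]
```

{"op": "play_rows", "data": {"commands": [[255,[0.0,-0.025,-0.004],0.0],[255,[0.015,-0.051,-0.005],0.0],[255,[0.03,-0.051,-0.005],0.0],[255,[0.03,-0.051,-0.005],0.0],[255,[0.03,-0.051,-0.005],0.0],[255,[0.03,-0.051,-0.005],0.0],[255,[0.03,-0.051,-0.005],0.0],[255,[0.03,-0.051,-0.005],0.0],[255,[0.03,-0.051,-0.005],0.0],[255,[0.03,-0.051,-0.005],0.0],[255,[0.03,-0.051,-0.005],0.0]]}}

```text
time_s: 18.48
tcp_pos: [0.5727, -0.1417, 0.1448]
eef_rot: [0.021, 0.707, -0.022, 0.707]
wrist_force: [0.1, 0.3, -0.1]
width: 0.0221
```

Run:
```python
from h import *
go(st(.105,-.052,.1005),ps)
s=snap("side","s18");crop(s,210,150,370,300,5,"s18a")
```

```text
t 18.4833 tcp [ 0.5727 -0.1417  0.1448] cur jaw yaw -0.061 
SHIFT [0.0443 0.0007 0.0039] TURN about tool x -0.000 dist 0.045 q7 -0.11 w 0.0221 F [ 0.0683  0.341  -0.1015]
[[ 0.0006  0.0606  0.9982]
 [-0.0002  0.9982 -0.0606]
 [-1.     -0.0002  0.0006]]
```

View pics/s18a.png

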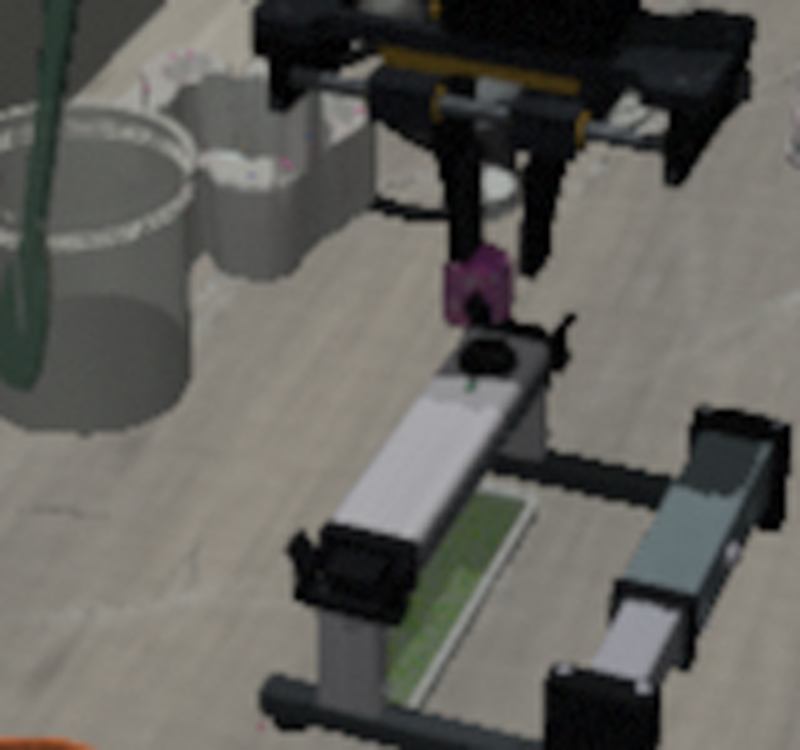

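{"op": "play_rows", "data": {"commands": [[255,[0.02,0.002,0.004],0.0],[255,[0.03,0.002,0.004],0.0],[255,[0.035,0.002,0.004],0.0],[255,[0.035,0.002,0.004],0.0],[255,[0.035,0.002,0.004],0.0]]}}

```text
time_s: 18.95
tcp_pos: [0.5764, -0.1402, 0.1094]
eef_rot: [0.022, 0.707, -0.022, 0.707]
wrist_force: [-0.3, 0.6, -0.8]
width: 0.0005
```

Run:
```python
from h import *
go([.5772,-.1395,.0950],ps)
s=snap("side","s19");crop(s,270,170,350,260,8,"s19a");t=snap("top","t19");crop(t,220,190,370,300,5,"t19a")
```

```text
t 18.95 tcp [ 0.5764 -0.1402  0.1094] cur jaw yaw -0.061 
SHIFT [0.0144 0.0007 0.0008] TURN about tool x -0.001 dist 0.014 q7 -0.14 w 0.0005 F [-0.2926  0.6371 -0.8052]
[[-0.0006  0.061   0.9981]
 [ 0.0002  0.9981 -0.061 ]
 [-1.      0.0001 -0.0006]]
```

View pics/s19a.png

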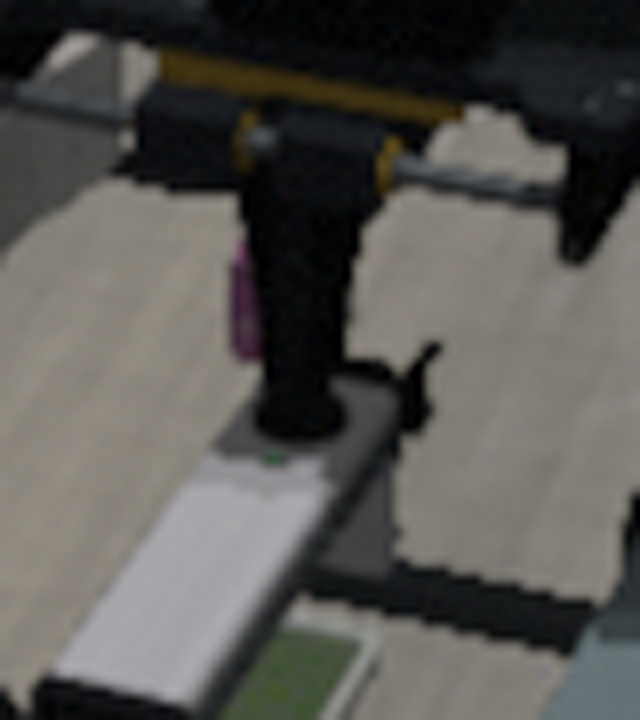

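View pics/t19a.png

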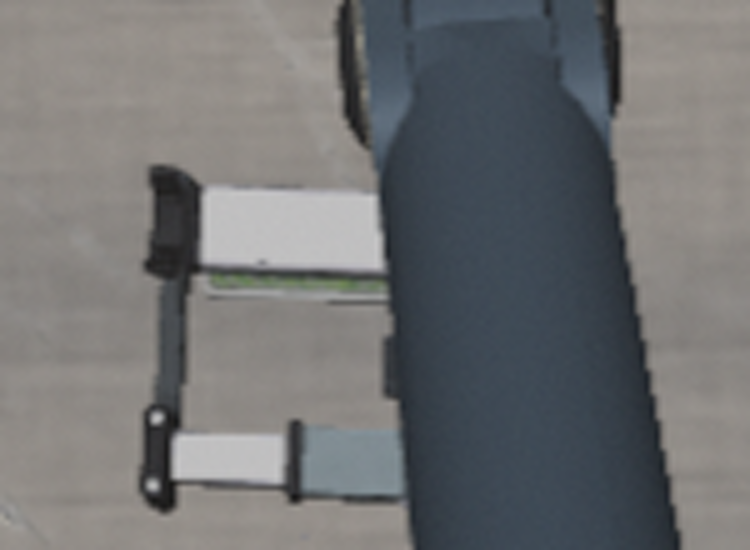

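Finger is over the switch. Now I'll press.

{"op": "play_rows", "data": {"commands": [[255,[0.005,0.001,0.001],0.0],[255,[0.009,0.001,0.001],0.0],[255,[0.012,0.001,0.001],0.0],[255,[0.014,0.001,0.001],0.0],[255,[0.015,0.001,0.001],0.0],[255,[0.015,0.001,0.001],0.0]]}}

```text
time_s: 19.55
tcp_pos: [0.5784, -0.1391, 0.0958]
eef_rot: [0.021, 0.706, -0.022, 0.707]
wrist_force: [-1.8, 0.9, 8.1]
width: 0.0004
```

{"op": "play_rows", "data": {"commands": [[255,[0.001,0.0,0.0],0.0],[255,[0.0015,0.0,0.0],0.0],[255,[0.0015,0.0,0.0],0.0]]}}

```text
time_s: 19.8
tcp_pos: [0.5785, -0.1391, 0.0957]
eef_rot: [0.021, 0.706, -0.022, 0.707]
wrist_force: [-4.3, 0.7, 16.7]
width: 0.0009
```

{"op": "play_rows", "data": {"commands": [[255,[-0.02,0.0,0.0],0.0],[255,[-0.06,0.0,0.0],0.0],[255,[-0.1,0.0,0.0],0.0],[255,[-0.12,-0.04,0.0],0.0],[255,[-0.12,-0.08,0.0],0.0],[255,[-0.12,-0.12,0.0],0.0],[255,[-0.12,-0.16,0.0],0.0],[255,[-0.12,-0.2,0.0],0.0],[255,[-0.12,-0.24,0.0],0.0],[255,[-0.12,-0.24,0.0],0.0]]}}

```text
time_s: 20.63
tcp_pos: [0.5588, -0.3905, 0.2115]
eef_rot: [0.024, 0.708, -0.029, 0.706]
wrist_force: [-0.7, -2.2, -0.1]
width: 0.0004
```

Run:
```python
from h import *
print(env.get_state()["time_s"])
s=snap("side","s20");crop(s,210,170,370,300,5,"s20a");t=snap("top","t20");crop(t,220,190,370,300,5,"t20a")
```

```text
20.6333
```

View pics/s20a.png

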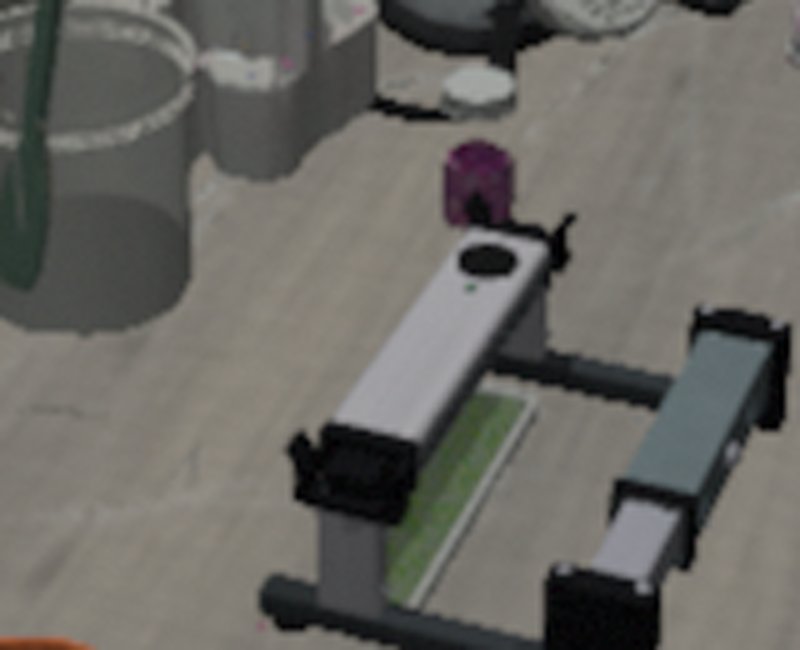

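View pics/t20a.png

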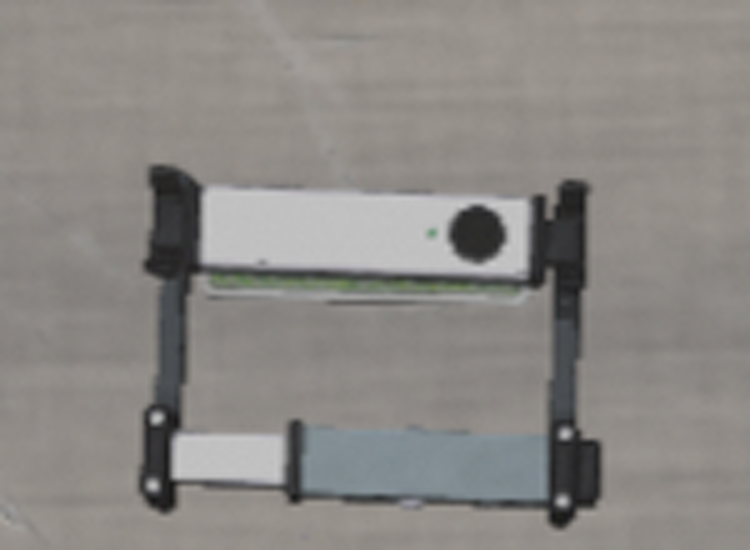

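Run:
```python
from h import *
P=lambda X,Y,f=5,o=(220,190):(o[0]+(X+.5)/f-.5,o[1]+(Y+.5)/f-.5)
b=st(.105,0,0)
for q in((199,186),(199,270),(532,196),(530,283)):
  d=onz("top",P(*q),.093)-b; print(q,"bay",d@xs,d@ys)
d=onz("top",P(477,233),.0955)-b;print("switch",d@xs,d@ys)
c0=cv2.imread("pics/top0.png").astype(int);c1=cv2.imread("pics/t20.png").astype(int)
D=np.abs(c0-c1).sum(2)
print("cup diff",D[185:230,175:225].mean(),"jar diff",D[200:230,370:400].mean())
print(env.get_state()["dq"].round(3),env.get_state()["wrist_force"])
```

```text
(199, 186) bay 0.016957725464072135 0.07845060264823774
(199, 270) bay -0.022828868476444063 0.07631055397724473
(532, 196) bay 0.018025579851301394 -0.07682525306177017
(530, 283) bay -0.02313491809632846 -0.07729450235921094
switch -0.000979958678632976 -0.05190831402066169
cup diff 21.265777777777778 jar diff 22.754444444444445
[-0.04  -0.023 -0.061  0.028 -0.018 -0.    -0.003] [0.3281 1.3488 0.3679]
```

Run:
```python
from plant import env
print(env.hand_in())
```

```text
the job is handed in; nothing more can be done
None
```

The job is handed in, with the clock at about 21 s of the 72 s allowed. `env.hand_in()` reports no verdict, so what follows rests on my own last checks.

- **Bridge:** I pinched both buttons and slid the sleeve about 36 mm. The cradles then measured 192.0 mm apart, as expected one hole out. Both button tips showed again on either side of the bar.
- **Mould:** it lies flat in the gap, measured within about 2 mm of the bay point and parallel to the bar within about 1°.
- **Lamp:** it sits in both cradles, its middle measured within about 3 mm of the bay point across the bridge and about 1 mm along it. I judged its height from the gripper's height at release and from the side picture; I didn't measure it separately.
- **Switch:** it bottomed out under about 17 N with its top at 95.7 mm (95.5 mm expected) and still looked pushed in after the finger was withdrawn.
- **Cup and jar:** I never moved near enough to touch them on purpose. The jar stood in the same place in the last side picture. My before-and-after picture difference for both was small, but I had no noise level to compare it with.

Two measurements disagreed. The side view alone put the switch about 6 mm off along the bridge before I pressed it. The top view also put the lamp about 6 mm to one side while it hung above the bridge. Later views agreed with the expected positions.

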